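# Weigh a paint sample tub on the hand scale and put it in the tray

### The job

Weigh the white-lidded paint tub with the yellow hand scale: take the scale off its fork by the cross handle, catch its hook under the middle of the tub's wire bail, and draw it up smoothly until the tub just hangs free, about 10 mm above the bench, then keep it there, still, for two seconds so that the scale can be read. Then carry the tub on the scale, no more than an inch above the bench, to the empty hole of the blue tray and set it down gently, fully home and flat. Unhook, hang the scale back on its fork and let go; never touch the tub itself, jerk the scale, or shift the green-lidded tub, the amber jar or the steel cup.

Things in the scene. Friction and masses are not known exactly. Their poses are not given: they have to be found in the camera images.
- scale_handle (a point): Middle of the hand scale's black cross handle: level bar 112 mm long (y), 22 mm wide (x), 22 mm high (z up), to be gripped across its width. The yellow case (36 mm in y, 18 mm in x) reaches from 11 to 99 mm below this point, the wire hook below that. The scale weighs 0.14 kg. It starts hanging upright, the two ends of its handle lying on the fork.
- hook_seat (a point): Where a caught 5 mm wire rests (its centre) in the steel hook under the scale; 132 mm straight below scale_handle when empty, moving straight down under load. Hook of 5 mm wire in the scale's x-z plane, open towards the scale's +x: its back is 16 mm towards -x, its underside 7.5 mm below this point. The bail must lie along the scale's y axis.
- hook (a joint): Reading of the scale: how far its hook is drawn out, in m, 0 when empty, about 0.01 m for each newton of pull (spring 100 N/m, with 0.2 N of preload that the hook's own weight cancels); it meets its end stop at 0.085.
- tub_foot (a point): Middle of the underside of the white tub with the white lid: 91 mm across at the foot, 96 mm from 4 mm up, widening to 105 mm; lid 112 mm across, its top 63 mm up. z up; the ears that carry the bail are on its y axis, 46 mm up. It weighs 0.27 to 0.77 kg, not known beforehand. Starts standing on the bench.
- bail_top (a point): Centre of the wire in the raised kink at the middle of the tub's steel bail: 5 mm wire, an arch 122 mm wide along the tub's y, kink 61 mm from the ear axis (107 mm above the bench when upright). The bail stays where it is left (at the start leaning up to 0.35 rad either way) and swings about the ears. z from the ears to the kink, y along the bail.
- pocket (a point): Centre, at bench level, of the empty round hole of the blue tray, a fixed board 135 x 275 mm and 8 mm thick; hole 103 mm across, right through to the bench. The tub's foot goes in and stands on the bench.
- rest (a point): Where scale_handle sits when the scale hangs in its fixed fork; axes as scale_handle's at the start. Two level prongs 10 mm wide run along x, 40 mm either side in y, tops 11 mm below this point. Red cheeks on them, leaning outwards, up to 2 mm above this point, leave the handle 2 to 5 mm of play each way in x. Stand's rod: 118 mm towards +x, 62 mm towards +y, 235 mm high; free between the prongs.
- tray: The blue tray, fixed; origin at the middle of its underside. Its empty hole is towards its +y, the other hole, towards -y, holds the tub with the green lid.
- tub_green: Tub with a green lid in the tray's other hole, 112 mm across, 63 mm high; leave it. Origin at the middle of its underside.
- hook_tip (a point): Centre of the hook's round tip (5 mm wire), 13.5 mm towards the scale's +x and 8 mm above hook_seat. The mouth is between the tip and the rod's end, 26 mm above hook_seat: the bail wire slips in over the tip when its centre is 14 to 20 mm above hook_seat.
- jar: Amber glass jar with a red cap, 56 mm across, 60 mm high, beyond the tub; leave it. Origin under its middle.
- density_cup: Small steel cup with a lid, 49 mm across, 67 mm high, beyond the tub; leave it. Origin under its middle.
There are look-alikes about, which are no part of the job. Leave any pink or purple look-alike of the part that bears tub_foot alone.

How it is judged:
By the outcome, as a careful person would: the job done as asked, in the order asked, and still so for the second after the job is handed in, with the robot touching nothing.
It also fails if it takes over 72 s, if anything falls off the work surface, if the arm or the gripper's body presses on something with over 40 N, if the wrist force passes 120 N, or if a joint passes its speed limit or range.

### The arm

A 6-joint arm with a two-finger parallel gripper is mounted at the origin on the work surface. World frame = base frame: x ahead of the robot, y to its left, z up, the work surface at z = 0. Lengths are in m, angles in rad, forces in N, time in s.
With the tool pointing down it reaches from about 0.375 to 0.9 m from the base axis. Payload 3.1 kg.
Tool frame: the origin (TCP) lies where the fingers leave the gripper's body, on its centre line; the fingertips stand 73 mm ahead of it and the grasp point (between the pads) lies 54 mm ahead of it (manip.tcp_to_tips is the distance from the TCP to the fingertips, in m); y points along the fingers, z is the direction in which the jaws open and shut, and the axes are right-handed (so a half turn about y gives the same grasp; the last joint's range is limited). The gripper opens to 85 mm and grips with 20 to 120 N. Pads are 22 mm wide; open, the fingers measure 114 mm over their backs; the gripper's body (76 mm by 85 mm) begins 54 mm behind the grasp point. The pads swing forward as they close: fully open they stand 13 mm farther back than shut.
Start: joints at [-1.286, 0.527, 1.433, -0, 1.181, -0.178], TCP at [0.279, -0.559, 0.304] pointing down, gripper open.
Joint ranges: [-3.08, 3.08], [-0.75, 2.2], [0.22, 2.44], [-1.43, 4.57], [0, 2.65], [-2.85, 2.85]. Speed limits (rad/s): [2.79, 2.79, 3.14, 3.14, 3.14, 3.14].

### API

Orientations are given as [roll, pitch, yaw] about the fixed x, y, z axes, in that order (R = Rz(yaw) Ry(pitch) Rx(roll)).
In Python, from rig import sensors, eyes, manip gives the robot as it stands.
- The arm moves only by the shell command python3 -m crank 'ROWS' [FORCE]. ROWS is JSON, a list that holds one entry, the list of rows, each a list of 7 numbers: the turn, a rotation vector about the world's x, y, z as a fraction of full scale, then the shift along the world's x, y, z as a fraction of full scale, then the opening, from 0 (shut) to 1 (fully open). In form: [[[rx, ry, rz, x, y, z, grip], ...]]. A call has 1 to 10 rows; each row shifts and turns the commanded pose from where the row before left it; what a row does not reach is not made up. Full scale, the value 1, is 300 mm for a shift and pi/2 rad for a turn. A row lasts 1/12 s, in which the tool goes at most 41.7 mm and 7.16 degrees, less where a joint would pass 70% of its speed; a pose out of reach is approached as far as the arm can. A call with a number of a shift or a turn outside -1 to 1 is refused whole. A call with a gripper value outside its range is refused whole. The fingers move at their own pace and stop on an object; FORCE is the grip in N (left out, the last holds). Time passes only in rows, so rows that do not move let the fingers close. It gives the time, the measured TCP pose, the force and the opening at its end, in the units of the state.
- sensors.read_state(): the state, without advancing time (a new reading comes with each control period).
- eyes.snapshot(name): name is "scene" or "side" or "wrist"; returns (picture, depth): 480x640x3 uint8, red, green, blue; 480x640 float32, m along the optical axis (not along the pixel's ray), 0 where there is no reading.
- eyes.get_calibration(name): a dict with "mtx" (3x3 intrinsics, pixels), "rvec" (rotation vector, rad) and "tvec" (3), from world to camera coordinates, as OpenCV has them. Camera axes: x right, y down, z forward; pixel columns grow to the right and rows downward; lengths in m; the calibration is good to about 2 mm. A picture is of the moment at which its call begins: read the wrist's pose just before it. get_calibration takes no time and is no camera call; for the wrist camera it gives the pose at the moment of the call.
- manip.hand_in(): hands the job in, once; it reports no verdict.
The state is a dict: "clock": time; "qpos": joint angles; "qd": joint speeds; "tau": joint torques, N m; "tcp_pos": TCP position; "ee_rot": TCP orientation; "force": force on the tool from outside, world axes, zero at the start; "torque": the same for the moment, N m; "opening": opening from 0.0 (shut) to 1.0 (fully open).
Only numpy, scipy, OpenCV 4.12 (cv2) and the standard library are available. Lean on these libraries where they do the work, as an engineer would, in place of code of your own. Each camera call takes 0.05 s, during which the arm holds its last target.

## Working session

There is one attempt and no reset: what is moved stays moved. The work goes in short steps, Python scripts to look and compute and a shell command to move; the robot and the scene stay as the last step left them, time stands still between calls to the robot, and variables do not carry over. Pictures are saved under pics/ and viewed, and the job is handed in when it is done.

```bash
ls; mkdir -p pics; python3 - <<'E'
from rig import sensors, eyes, manip
import cv2
print(sensors.read_state()); print(manip.tcp_to_tips)
for n in ["scene","side","wrist"]:
    p,d=eyes.snapshot(n); cv2.imwrite(f"pics/{n}0.png",p[:,:,::-1]); 
    import numpy as np; np.save(f"pics/{n}0.npy",d)
    print(n,eyes.get_calibration(n))
E
```

```text
pics
{'clock': 0.0, 'qpos': array([-1.28650657e+00,  5.28478109e-01,  1.43391682e+00, -2.15352811e-05,
        1.18136757e+00, -1.78505349e-01]), 'qd': array([-0.00010094,  0.00298626, -0.00026002,  0.00172731,  0.00121004,
       -0.00029817]), 'tau': array([-2.44563225e-04, -4.42347157e+01, -1.78030103e+01, -2.47336320e-04,
        8.34494946e-03, -1.45635721e-05]), 'tcp_pos': array([ 0.2788913 , -0.55869839,  0.30292148]), 'ee_rot': array([-1.57293523e+00,  3.65686060e-04, -2.67878974e+00]), 'force': array([-0.69157575,  0.02699006,  0.38788711]), 'torque': array([ 0.01406591, -0.01062282, -0.03583655]), 'opening': 0.9956374085268446}
0.0726
scene {'mtx': array([[593.99922922,   0.        , 317.676475  ],
       [  0.        , 593.99922922, 237.13043461],
       [  0.        ,   0.        ,   1.        ]]), 'rvec': array([ 1.84069224,  1.91362825, -0.58482984]), 'tvec': array([-0.02319735, -0.3534897 ,  2.07407075])}
side {'mtx': array([[468.18937001,   0.        , 320.90314551],
       [  0.        , 468.18937001, 244.00736111],
       [  0.        ,   0.        ,   1.        ]]), 'rvec': array([ 0.36592643, -2.69272124,  1.32592261]), 'tvec': array([0.52983028, 0.16097111, 1.15554503])}
wrist {'mtx': array([[349.03073419,   0.        , 314.45826171],
       [  0.        , 349.03073419, 242.81777592],
       [  0.        ,   0.        ,   1.        ]]), 'rvec': array([-2.46612498,  1.52576224,  0.21413162]), 'tvec': array([-0.62334194, -0.03634431,  0.37906737])}
```

View pics/scene0.png

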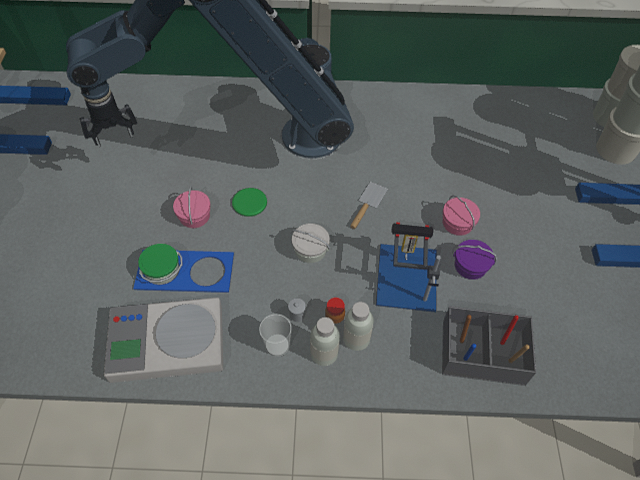

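View pics/side0.png

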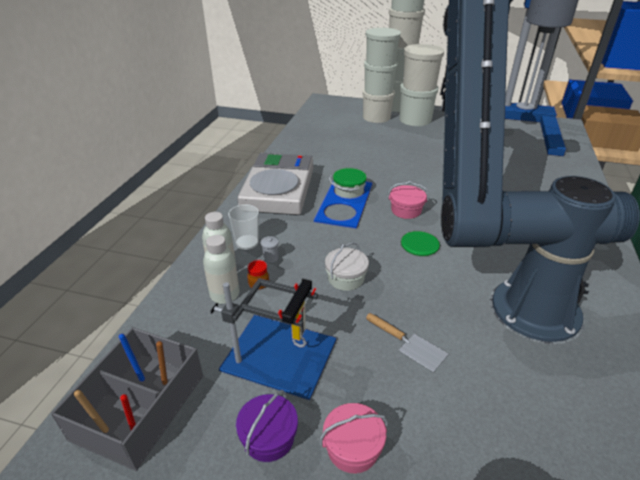

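View pics/wrist0.png

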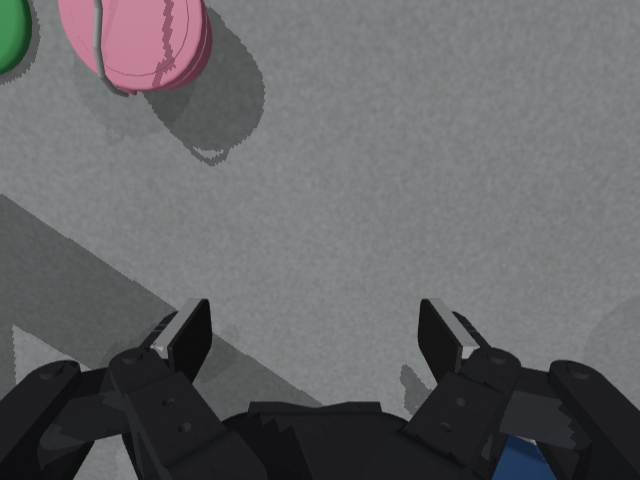

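```bash
cat > h.py <<'E'
import numpy as np, cv2
from rig import sensors, eyes, manip
def cal(n):
    c=eyes.get_calibration(n); R=cv2.Rodrigues(np.array(c["rvec"]))[0]; return np.array(c["mtx"]),R,np.array(c["tvec"]).ravel()
def cloud(d,c):
    K,R,t=c; v,u=np.mgrid[0:d.shape[0],0:d.shape[1]]
    X=np.stack([(u-K[0,2])/K[0,0]*d,(v-K[1,2])/K[1,1]*d,d],-1)
    W=(X-t)@R; W[d<=0]=np.nan; return W
def ray(uv,c):
    K,R,t=c; uv=np.atleast_2d(uv).astype(float)
    r=np.c_[(uv[:,0]-K[0,2])/K[0,0],(uv[:,1]-K[1,2])/K[1,1],np.ones(len(uv))]@R
    return -R.T@t, r
def onplane(uv,z,c):
    o,r=ray(uv,c); return o+r*((z-o[2])/r[:,2])[:,None]
def proj(P,c):
    K,R,t=c; X=np.atleast_2d(P)@R.T+t; return np.c_[K[0,0]*X[:,0]/X[:,2]+K[0,2],K[1,1]*X[:,1]/X[:,2]+K[1,2]]
def shot(n,name=None):
    c=cal(n); p,d=eyes.snapshot(n)
    if name: cv2.imwrite(f"pics/{name}.png",p[:,:,::-1])
    return p,d,c
E
python3 - <<'E'
from h import *
np.set_printoptions(precision=4,suppress=True)
for n in ["scene","side"]:
    p=cv2.imread(f"pics/{n}0.png"); d=np.load(f"pics/{n}0.npy"); c=cal(n); W=cloud(d,c)
    for name,uv in dict(scene=dict(tub=(308,240),green=(158,258),hole=(207,271),board=(190,258),handle=(412,231),rodtop=(437,260),jar=(336,304),cup=(296,306),bench=(260,240)),side=dict(tub=(345,265),green=(349,178),hole=(342,212),handle=(298,300),jar=(258,268),cup=(270,245),bench=(440,300),rod=(228,286)))[n].items():
        print(n,name,W[uv[1],uv[0]])
p=cv2.imread("pics/scene0.png")
cv2.imwrite("pics/a.png",cv2.resize(p[180:320,260:460],None,fx=4,fy=4,interpolation=cv2.INTER_CUBIC))
p=cv2.imread("pics/side0.png")
cv2.imwrite("pics/b.png",cv2.resize(p[220:400,200:400],None,fx=3.3,fy=3.3,interpolation=cv2.INTER_CUBIC))
E
```

```text
scene tub [0.4812 0.0112 0.0606]
scene green [ 0.5608 -0.4181  0.0583]
scene hole [ 0.5643 -0.2842  0.0012]
scene board [ 0.5284 -0.3383  0.0128]
scene handle [0.5293 0.2962 0.1923]
scene rodtop [0.6451 0.3481 0.2315]
scene jar [0.6897 0.0976 0.0593]
scene cup [ 0.7046 -0.0115  0.0673]
scene bench [ 0.4488 -0.1375  0.0038]
side tub [0.4764 0.0354 0.0639]
side green [ 0.565  -0.4031  0.0626]
side hole [ 0.5605 -0.2923  0.0001]
side handle [0.5119 0.3058 0.1862]
side jar [0.6873 0.1008 0.0596]
side cup [0.6914 0.0028 0.0594]
side bench [0.2297 0.0302 0.    ]
side rod [0.6345 0.3498 0.2322]
```

View pics/a.png

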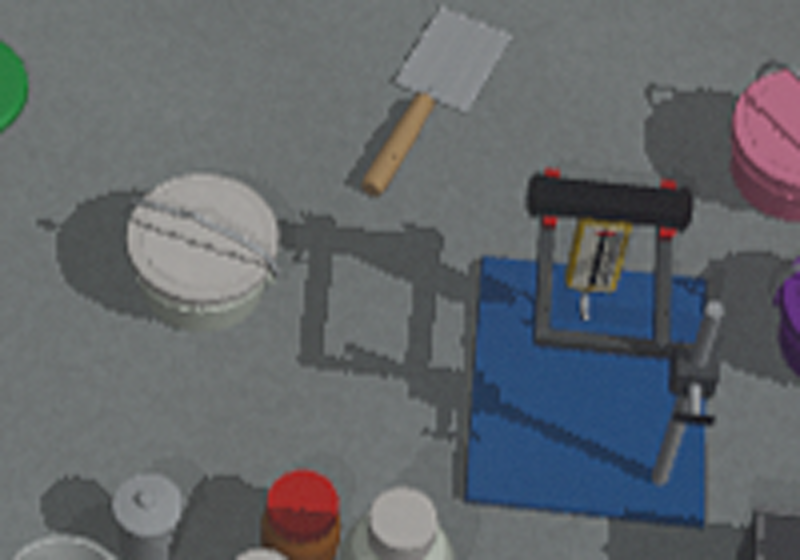

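View pics/b.png

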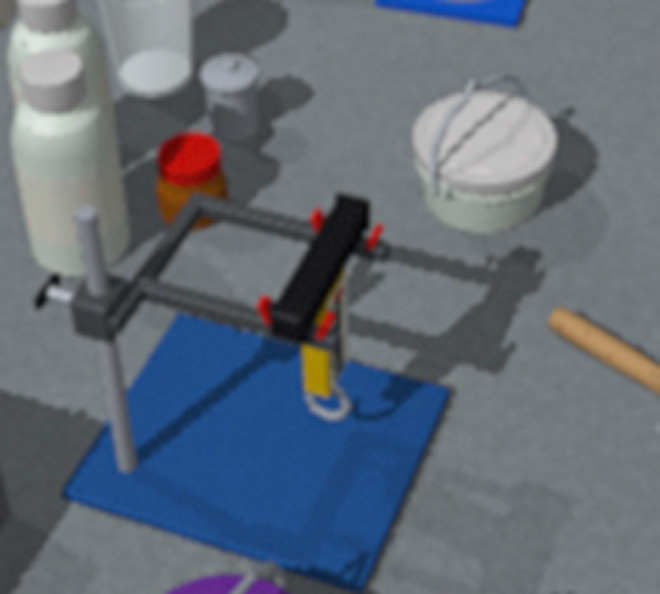

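```bash
python3 - <<'E'
from h import *
np.set_printoptions(precision=4,suppress=True)
c=cal("wrist"); o=-c[1].T@c[2]; s=sensors.read_state(); print("cam",o,"axes",c[1])
from scipy.spatial.transform import Rotation as Ro
print(Ro.from_euler('xyz',s['ee_rot']).as_matrix())
for n in ["scene","side"]:
    p=cv2.imread(f"pics/{n}0.png"); d=np.load(f"pics/{n}0.npy"); c=cal(n); W=cloud(d,c)
    x,y,z=W[...,0],W[...,1],W[...,2]
    V=p.max(2); hsv=cv2.cvtColor(p,cv2.COLOR_BGR2HSV)
    m=(V<45)&(z>.14)&(z<.22)&(np.hypot(x-.51,y-.3)<.1)
    P=W[m]; print(n,"handle",m.sum(),P.min(0),P.max(0),np.median(P,0))
    rect=cv2.minAreaRect(P[:,:2].astype(np.float32)*1000); print(rect, "top",np.percentile(z[m],[5,50,90,98]))
    m=(hsv[...,1]>150)&((hsv[...,0]<8)|(hsv[...,0]>172))&(z>.12)&(z<.25)&(np.hypot(x-.51,y-.3)<.12)
    k,l,st,ce=cv2.connectedComponentsWithStats(m.astype(np.uint8))
    for i in range(1,k): print("red",ce[i],st[i,4],np.median(W[l==i],0))
    m=(hsv[...,1]>120)&(hsv[...,0]>15)&(hsv[...,0]<35)&(z>.04)&(np.hypot(x-.51,y-.3)<.12)
    print("yellow",m.sum(),np.nanmedian(W[m],0))
    # tub lid
    m=(z>.055)&(z<.07)&(np.hypot(x-.48,y-.02)<.09)
    (cx,cy),r=cv2.minEnclosingCircle(W[m][:,:2].astype(np.float32)); print("tub lid",m.sum(),cx,cy,r,np.median(W[m],0))
    m=(z>.055)&(z<.075)&(np.hypot(x-.56,y+.415)<.09)
    (cx,cy),r=cv2.minEnclosingCircle(W[m][:,:2].astype(np.float32)); print("green lid",m.sum(),cx,cy,r,np.median(W[m],0))
    m=(z>.075)&(z<.2)&(np.hypot(x-.48,y-.02)<.09)
    print("bail",m.sum()); print(np.c_[W[m],np.argwhere(m)[:,::-1]][:40])
    # tray
    m=(hsv[...,1]>120)&(hsv[...,0]>100)&(hsv[...,0]<130)&(np.abs(x-.56)<.15)&(np.abs(y+.35)<.2)&(z<.03)
    pts=onplane(np.argwhere(m)[:,::-1],.008,c)[:,:2].astype(np.float32)*1000
    print("tray",cv2.minAreaRect(pts))
E
```

```text
cam [ 0.3396 -0.5279  0.3736] axes [[ 0.4462 -0.895  -0.0017]
 [-0.8608 -0.4297  0.2727]
 [-0.2447 -0.1202 -0.9621]]
[[-0.8948 -0.0005  0.4464]
 [-0.4464  0.0016 -0.8948]
 [-0.0003 -1.     -0.0017]]
scene handle 268 [0.5018 0.2423 0.1406] [0.5377 0.353  0.1954] [0.523  0.3012 0.1851]
((518.9051513671875, 298.1936950683594), (110.13322448730469, 27.989152908325195), 84.16781616210938) top [0.1734 0.1851 0.1908 0.1932]
red [397.5 223. ] 4 [0.4946 0.26   0.1792]
red [426.4 225.8] 5 [0.5004 0.3385 0.1781]
red [397.1429 234.7143] 7 [0.5301 0.2584 0.1719]
red [426.5 237.5] 8 [0.5368 0.3387 0.1748]
red [411. 238.] 3 [0.5286 0.2982 0.1578]
yellow 55 [0.5258 0.2964 0.143 ]
tub lid 875 0.4817218780517578 0.016937216743826866 0.06130749732255936 [0.4842 0.0173 0.0635]
green lid 1047 0.5718623995780945 -0.4118633270263672 0.06581965833902359 [ 0.5728 -0.4158  0.0629]
bail 68
[[  0.4643  -0.0335   0.085  293.     230.    ]
 [  0.4661  -0.0304   0.0878 294.     230.    ]
 [  0.4681  -0.0273   0.0908 295.     230.    ]
 [  0.4694  -0.0242   0.0929 296.     230.    ]
 [  0.4668  -0.0363   0.0834 292
[... 3780 characters left out ...]
7.     245.    ]
 [  0.4932   0.0142   0.1057 341.     246.    ]
 [  0.4906   0.0138   0.106  342.     246.    ]
 [  0.4881   0.0136   0.1063 343.     246.    ]
 [  0.4866   0.0084   0.1027 344.     246.    ]
 [  0.4847   0.0051   0.1006 345.     246.    ]
 [  0.483    0.0006   0.0976 346.     246.    ]
 [  0.4812  -0.0029   0.0954 347.     246.    ]
 [  0.4632  -0.0334   0.0764 356.     246.    ]
 [  0.4609  -0.0357   0.0751 357.     246.    ]
 [  0.4927   0.016    0.104  341.     247.    ]
 [  0.4901   0.0159   0.1045 342.     247.    ]
 [  0.4921   0.0183   0.1026 341.     248.    ]]
tray ((566.2601928710938, -349.71923828125), (137.2388153076172, 286.19500732421875), 0.37541496753692627)
```

```bash
python3 -m crank '[[[0,0,0.0655,0.096,0.063,0.01,1],[0,0,0.0655,0.096,0.063,0.01,1],[0,0,0.0655,0.096,0.063,0.01,1],[0,0,0.0655,0.096,0.063,0.01,1],[0,0,0.0655,0.096,0.063,0.01,1],[0,0,0.0655,0.096,0.063,0.01,1],[0,0,0.0655,0.096,0.063,0.01,1],[0,0,0.0655,0.096,0.063,0.01,1],[0,0,0.0655,0.096,0.063,0.01,1],[0,0,0.0655,0.096,0.063,0.01,1]]]'; python3 -m crank '[[[0,0,0,0,0,0,1],[0,0,0,0,0,0,1],[0,0,0,0,0,0,1]]]'; python3 -c "
from h import *
p,d,c=shot('wrist','w1');np.save('pics/w1.npy',d);np.savez('pics/w1c.npz',*c);print(sensors.read_state()['qpos'])"
```

```text
clock: 0.98
tcp_pos: [0.5682, -0.3689, 0.3336]
ee_rot: [-1.572, 0.001, -1.645]
force: [1.1, -1.0, 0.1]
opening: 1.001
clock: 1.23
tcp_pos: [0.5667, -0.37, 0.3333]
ee_rot: [-1.572, 0.0, -1.65]
force: [-1.1, -0.9, -0.3]
opening: 0.995
[-7.44160279e-01  5.72676539e-01  1.25805968e+00 -6.36770799e-04
  1.31223700e+00 -6.63613931e-01]
```

View pics/w1.png

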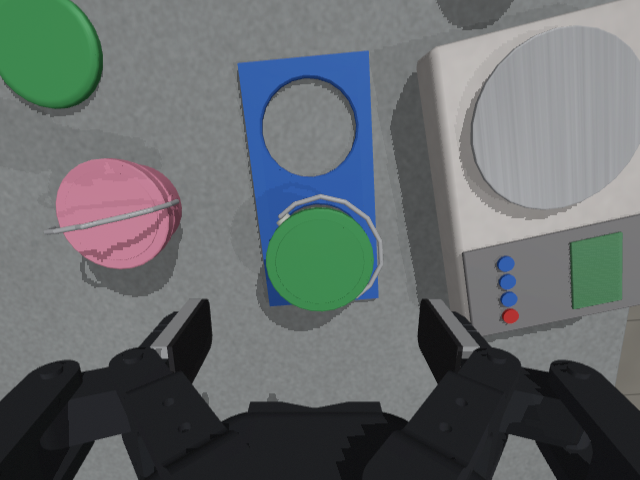

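```bash
python3 - <<'E'
from h import *
np.set_printoptions(precision=4,suppress=True)
p=cv2.imread("pics/w1.png"); d=np.load("pics/w1.npy"); z=np.load("pics/w1c.npz"); c=[z[k] for k in z.files]
hsv=cv2.cvtColor(p,cv2.COLOR_BGR2HSV)
m=((hsv[...,1]>120)&(hsv[...,0]>100)&(hsv[...,0]<130)).astype(np.uint8); m[:, 400:]=0
W=cloud(d,c)
cs,h=cv2.findContours(m,cv2.RETR_CCOMP,cv2.CHAIN_APPROX_NONE)
for k,q in enumerate(cs):
    if len(q)>60:
        P=onplane(q[:,0],.008,c)[:,:2]
        print(len(q),h[0,k,3],cv2.fitEllipse(q[:,0]))
        print(" world circ",cv2.minEnclosingCircle((P*1000).astype(np.float32)),cv2.fitEllipse((P*1000).astype(np.float32)),cv2.minAreaRect((P*1000).astype(np.float32)))
bl=m.astype(bool); print("board z",np.nanmedian(W[bl][:,2]))
# algebraic circle, distinguishing edges
g=(hsv[...,1]>120)&(hsv[...,0]>45)&(hsv[...,0]<75)&(W[...,2]>.05)
P=onplane(np.argwhere(g)[:,::-1],.063,c); print("green",cv2.minEnclosingCircle((P[:,:2]*1000).astype(np.float32)))
b=(~g)&(W[...,2]>.02)&(W[...,1]>-.38)&(W[...,1]<-.2)&(np.abs(W[...,0]-.57)<.09)
print("wire near",W[b].min(0),W[b].max(0)); i=np.argsort(-W[b][:,1])[:12]; print(W[b][i])
q=proj([[.5673,-.415,.063]],c);print(q)
E
```

```text
68 -1 ((369.4313659667969, 291.01495361328125), (15.406217575073242, 26.79932975769043), 47.01725769042969)
 world circ ((619.6278076171875, -475.0684509277344), 19.40508270263672) ((623.73974609375, -479.3489074707031), (20.10741424560547, 33.405845642089844), 133.80764770507812) ((626.0200805664062, -481.70989990234375), (38.809967041015625, 18.435678482055664), 43.9045295715332)
256 -1 ((322.4765930175781, 254.84402465820312), (103.37076568603516, 107.59809875488281), 138.56893920898438)
 world circ ((580.8201904296875, -416.70709228515625), 62.693145751953125) ((569.7308959960938, -430.9984436035156), (124.13690185546875, 133.12420654296875), 16.669967651367188) ((596.8513793945312, -399.4102783203125), (48.31575012207031, 125.38084411621094), 47.1748161315918)
760 -1 ((308.1142883300781, 156.1997833251953), (132.27084350585938, 289.8349609375), 178.89759826660156)
 world circ ((565.6516723632812, -351.16461181640625), 152.01248168945312) ((561.6477661132812, -332.6128234863281), (142.86534118652344, 334.94610595703125), 176.60983276367188) ((565.6019897460938, -351.478759765625)
[... 241 characters left out ...]
1181640625, -284.8543395996094), (101.7363052368164, 102.2231216430664), 22.052953720092773) ((565.2871704101562, -284.9101257324219), (101.86607360839844, 101.91569519042969), 38.09282684326172)
board z 0.008248164862611948
green ((566.0480346679688, -417.099365234375), 55.983314514160156)
wire near [ 0.4911 -0.38    0.0396] [ 0.6407 -0.3472  0.3632]
[[ 0.5467 -0.3472  0.363 ]
 [ 0.5499 -0.3473  0.3619]
 [ 0.5462 -0.3474  0.3627]
 [ 0.554  -0.3475  0.3629]
 [ 0.5468 -0.3475  0.3626]
 [ 0.5474 -0.3475  0.3627]
 [ 0.5489 -0.3476  0.3625]
 [ 0.5454 -0.3476  0.3608]
 [ 0.5451 -0.3477  0.3615]
 [ 0.5494 -0.3477  0.3571]
 [ 0.5492 -0.3477  0.3586]
 [ 0.549  -0.3477  0.3577]]
[[320.2022 259.1223]]
```

```bash
python3 -m crank '[[[0,0,0,-0.036,0.125,0,1],[0,0,0,-0.036,0.125,0,1],[0,0,0,-0.036,0.125,0,1],[0,0,0,-0.036,0.125,0,1],[0,0,0,-0.036,0.125,0,1],[0,0,0,-0.036,0.125,0,1],[0,0,0,-0.036,0.125,0,1],[0,0,0,-0.036,0.125,0,1],[0,0,0,0,0,0,1],[0,0,0,0,0,0,1]]]'; python3 -c "
from h import *
p,d,c=shot('wrist','w2');np.save('pics/w2.npy',d);np.savez('pics/w2c.npz',*c);print(sensors.read_state()['qpos'])"
```

```text
clock: 2.12
tcp_pos: [0.4793, -0.0695, 0.3342]
ee_rot: [-1.571, -0.0, -1.649]
force: [-0.0, -1.3, 0.5]
opening: 0.999
[-3.76772136e-01  2.99546884e-01  1.73620933e+00 -7.56640293e-04
  1.10462220e+00 -2.96858922e-01]
```

View pics/w2.png

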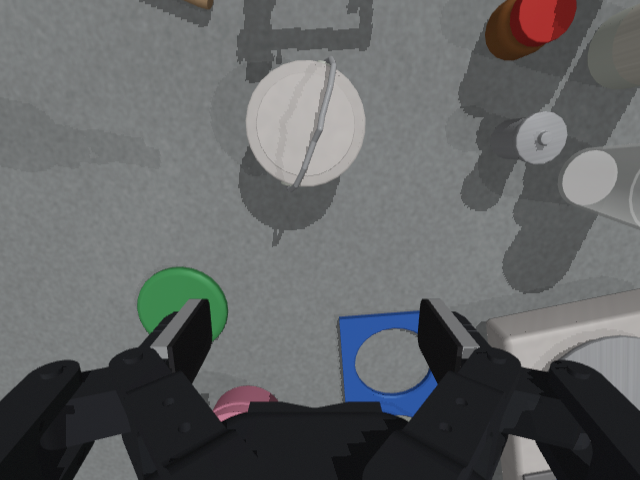

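```bash
python3 - <<'E'
from h import *
np.set_printoptions(precision=4,suppress=True)
p=cv2.imread("pics/w2.png"); d=np.load("pics/w2.npy"); z=np.load("pics/w2c.npz"); c=[z[k] for k in z.files]
W=cloud(d,c)
x,y,zz=W[...,0],W[...,1],W[...,2]
lid=(np.abs(zz-.063)<.006)&(np.hypot(x-.482,y-.018)<.07)
P=onplane(np.argwhere(lid)[:,::-1],.063,c)[:,:2]; print("lid",lid.sum(),cv2.minEnclosingCircle((P*1000).astype(np.float32)),np.median(zz[lid]))
cs,_=cv2.findContours(lid.astype(np.uint8),cv2.RETR_EXTERNAL,cv2.CHAIN_APPROX_NONE); q=max(cs,key=len)[:,0]; 
print(cv2.fitEllipse((onplane(q,.063,c)[:,:2]*1000).astype(np.float32)))
w=(zz>.072)&(zz<.13)&(np.hypot(x-.482,y-.018)<.08)
Q=W[w]; print("wire",w.sum(),Q.min(0),Q.max(0)); uv=np.argwhere(w)[:,::-1]
i=np.argsort(-Q[:,2])[:8]; print(Q[i],uv[i]); 
o=np.median(P,0)
i=np.argsort(Q[:,1]); print(np.c_[Q[i][::12],uv[i][::12]])
for (u,v) in [(331,60),(297,185),(330,64),(298,180)]: print(u,v,onplane([u,v],.046,c),onplane([u,v],.06,c),W[v,u])
for q in "jar cup".split(): pass
print("jar",onplane([543,14],.06,c),"cup",onplane([542,139],.067,c))
cv2.imwrite("pics/w2z.png",cv2.resize(p[40:210,220:400],None,fx=3.5,fy=3.5,interpolation=cv2.INTER_CUBIC))
E
```

```text
lid 11117 ((479.7911376953125, 14.954504013061523), 62.77720260620117) 0.06326769252922743
((458.0754699707031, 23.983535766601562), (66.62696075439453, 115.4925765991211), 156.41598510742188)
wire 826 [ 0.457  -0.0408  0.0722] [0.5061 0.0692 0.1089]
[[0.487  0.0107 0.1089]
 [0.4886 0.0106 0.1086]
 [0.4888 0.0129 0.1083]
 [0.4895 0.0106 0.1082]
 [0.488  0.013  0.1082]
 [0.4871 0.0115 0.1081]
 [0.4878 0.0099 0.1081]
 [0.4904 0.012  0.1081]] [[318 129]
 [320 129]
 [320 126]
 [321 129]
 [319 126]
 [318 128]
 [319 130]
 [322 127]]
[[  0.4578  -0.0408   0.0722 291.     190.    ]
 [  0.4571  -0.0379   0.0726 290.     187.    ]
 [  0.4646  -0.036    0.0854 297.     186.    ]
 [  0.4597  -0.0347   0.0776 292.     184.    ]
 [  0.464   -0.033    0.0875 296.     183.    ]
 [  0.4661  -0.0313   0.0887 298.     181.    ]
 [  0.4644  -0.0295   0.0876 296.     179.    ]
 [  0.4655  -0.0277   0.0888 297.     177.    ]
 [  0.4694  -0.0259   0.093  301.     175.    ]
 [  0.4705  -0.0241   0.0939 302.     173.    ]
 [  0.4724  -0.0224   0.096  304.     171.    ]
 [  0.4699  -0.0206   0.0943 301.     1
[... 2446 characters left out ...]
  72.    ]
 [  0.5015   0.0568   0.0885 331.      70.    ]
 [  0.505    0.0585   0.0861 335.      68.    ]
 [  0.5034   0.06     0.087  333.      66.    ]
 [  0.5037   0.062    0.0844 333.      64.    ]
 [  0.503    0.0638   0.0834 332.      62.    ]
 [  0.5026   0.0665   0.078  331.      60.    ]]
331 60 [[0.5045 0.073  0.046 ]] [[0.5036 0.0701 0.06  ]] [0.5026 0.0665 0.078 ]
297 185 [[ 0.4623 -0.0394  0.046 ]] [[ 0.4632 -0.0379  0.06  ]] [ 0.4646 -0.0351  0.0851]
330 64 [[0.5033 0.0697 0.046 ]] [[0.5025 0.067  0.06  ]] [0.5013 0.0625 0.0826]
298 180 [[ 0.4638 -0.0345  0.046 ]] [[ 0.4646 -0.0331  0.06  ]] [ 0.4661 -0.0304  0.0884]
jar [[0.6888 0.0917 0.06  ]] cup [[ 0.6938 -0.0128  0.067 ]]
```

View pics/w2z.png

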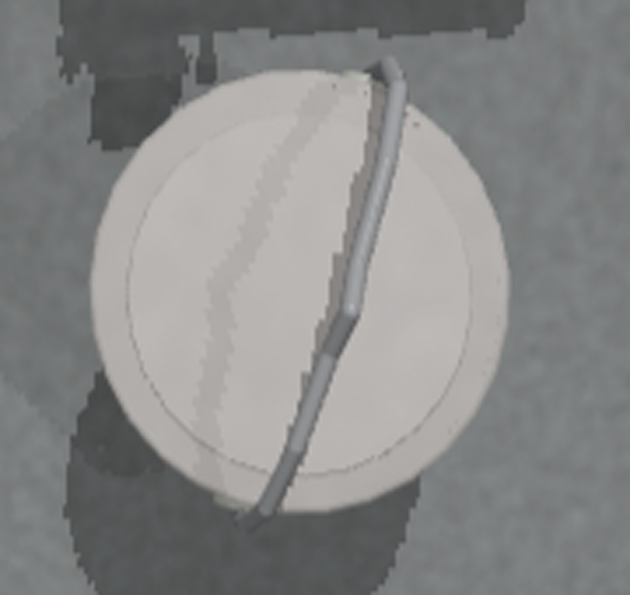

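```bash
python3 - <<'E'
from h import *
np.set_printoptions(precision=4,suppress=True)
p=cv2.imread("pics/w2.png"); d=np.load("pics/w2.npy"); z=np.load("pics/w2c.npz"); c=[z[k] for k in z.files]
W=cloud(d,c); x,y,zz=W[...,0],W[...,1],W[...,2]
hsv=cv2.cvtColor(p,cv2.COLOR_BGR2HSV)
lid=((np.hypot(x-.48,y-.015)<.062)&(hsv[...,2]>140)).astype(np.uint8)
lid=cv2.morphologyEx(lid,cv2.MORPH_CLOSE,np.ones((9,9)))
cs,_=cv2.findContours(lid,cv2.RETR_EXTERNAL,cv2.CHAIN_APPROX_NONE); q=cv2.convexHull(max(cs,key=len))[:,0]
e=cv2.fitEllipse(q); print(e)
P=onplane(q,.061,c)[:,:2]*1000; print(cv2.fitEllipse(P.astype(np.float32)),cv2.minEnclosingCircle(P.astype(np.float32)))
ctr=onplane([e[0]],.061,c)[0]; print("lid centre",ctr)
w=(zz>.076)&(zz<.13)&(np.hypot(x-.482,y-.018)<.08)&(hsv[...,2]<140)
Q=W[w]-[0,0,.002]
# plane through points: x' = A + B y + C (z-.046)
A=np.c_[np.ones(len(Q)),Q[:,1]-ctr[1],Q[:,2]-.046]
for it in range(4):
    s,*_=np.linalg.lstsq(A,Q[:,0]-ctr[0],rcond=None); r=Q[:,0]-ctr[0]-A@s; k=abs(r)<2.5*np.std(r); 
    Q=Q[k];A=A[k]
print(s,len(Q),np.std(r)); psi=-np.arctan(s[1]); print("yaw",psi,"lean(x',rad)",np.arctan(s[2]*np.cos(psi)),"offset of ear axis at centre",s[0]*np.cos(psi))
E
```

```text
((305.9007873535156, 121.10154724121094), (118.79377746582031, 130.16204833984375), 8.726202011108398)
((476.6103515625, 17.644397735595703), (110.36542510986328, 115.13746643066406), 153.0310821533203) ((478.9214782714844, 18.891801834106445), 59.24394226074219)
lid centre [0.4769 0.0204 0.061 ]
[-0.0012  0.4108  0.2738] 424 0.0018331312083863269
yaw -0.38974772022851945 lean(x',rad) 0.24808398382144567 offset of ear axis at centre -0.0011071145765056026
```

```bash
python3 -m crank '[[[0,0,0,0.015,0.11,0.015,1],[0,0,0,0.015,0.11,0.015,1],[0,0,0,0.015,0.11,0.015,1],[0,0,0,0.015,0.11,0.015,1],[0,0,0,0.015,0.11,0.015,1],[0,0,0,0.015,0.11,0.015,1],[0,0,0,0.015,0.11,0.015,1],[0,0,0,0.015,0.11,0.015,1],[0,0,0,0,0,0,1],[0,0,0,0,0,0,1]]]'; python3 -c "
from h import *
p,d,c=shot('wrist','w3');np.save('pics/w3.npy',d);np.savez('pics/w3c.npz',*c);print(sensors.read_state()['qpos'])"
```

```text
clock: 3.0
tcp_pos: [0.5182, 0.1935, 0.3699]
ee_rot: [-1.569, -0.0, -1.65]
force: [0.6, -0.6, 0.0]
opening: 1.001
[ 1.54047855e-01  3.56499206e-01  1.53438169e+00 -1.02394616e-03
  1.25081416e+00  2.34657534e-01]
```

View pics/w3.png

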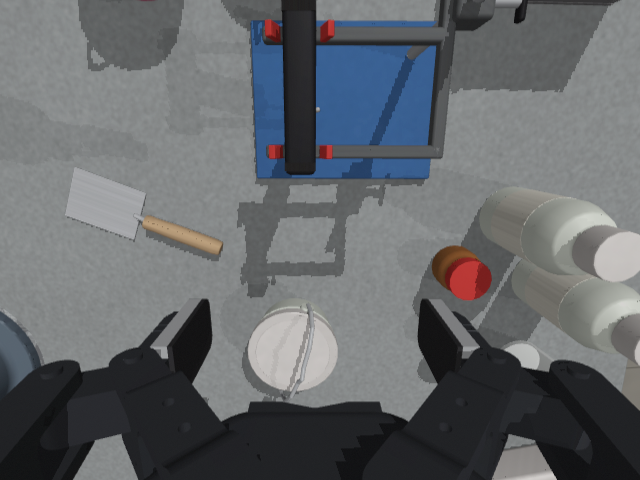

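```bash
python3 - <<'E'
from h import *
np.set_printoptions(precision=4,suppress=True)
p=cv2.imread("pics/w3.png"); d=np.load("pics/w3.npy"); z=np.load("pics/w3c.npz"); c=[z[k] for k in z.files]
W=cloud(d,c); x,y,zz=W[...,0],W[...,1],W[...,2]
hsv=cv2.cvtColor(p,cv2.COLOR_BGR2HSV)
m=(hsv[...,1]>150)&((hsv[...,0]<8)|(hsv[...,0]>172))&(zz>.12)&(zz<.25)
k,l,st,ce=cv2.connectedComponentsWithStats(m.astype(np.uint8))
for i in range(1,k):
    if st[i,4]>20: print("red",ce[i],st[i,4],np.median(W[l==i],0),W[l==i].max(0),W[l==i].min(0))
m=(hsv[...,2]<60)&(zz>.17)&(zz<.21)&(np.hypot(x-.515,y-.3)<.1)
k,l,st,ce=cv2.connectedComponentsWithStats(m.astype(np.uint8)); i=1+np.argmax(st[1:,4]); m=l==i
print("handle",st[i],np.median(zz[m]),np.percentile(zz[m],[5,50,95]))
top=m
P=W[top]; print(cv2.minAreaRect((P[:,:2]*1000).astype(np.float32)),P.min(0),P.max(0))
for v in range(0,176,20):
    u=np.where(m[v])[0]
    if len(u): a=onplane([[u[0],v],[u[-1],v]],.1885,c); print(v,u[0],u[-1],a[0],a[1],(a[0]+a[1])/2, zz[v,(u[0]+u[-1])//2])
s=np.polyfit(P[:,1]-.3,P[:,0],1); print("axis x=",s)
# prongs z
m=(np.abs(zz-.165)<.02)&(x>.55)&(x<.6)&(hsv[...,1]<60); print("prong top",np.percentile(zz[m],[50,90]), )
for yy in (.26,.34):
    mm=m&(abs(y-yy)<.015); print(yy,np.median(W[mm],0), np.polyfit(x[mm],y[mm],1))
E
```

```text
red [272.0151  30.3245] 265 [0.5    0.338  0.1757] [0.5042 0.3438 0.1798] [0.4952 0.3337 0.1631]
red [326.8723  30.6468] 235 [0.5367 0.3349 0.1763] [0.541  0.3403 0.1796] [0.5321 0.3305 0.1636]
red [275.3459 151.2973] 185 [0.4937 0.2593 0.1763] [0.4981 0.2642 0.1804] [0.4884 0.2547 0.1645]
red [325.6516 151.5742] 155 [0.5303 0.2561 0.177 ] [0.5344 0.2609 0.1803] [0.526  0.2516 0.1657]
handle [ 281    0   35  175 5588] 0.1871503877595213 [0.185  0.1872 0.1885]
((514.7730712890625, 296.3727722167969), (108.62568664550781, 21.64150619506836), 85.48844909667969) [0.5003 0.2418 0.1824] [0.5298 0.351  0.1898]
0 281 315 [0.5085 0.3504 0.1885] [0.5297 0.3488 0.1885] [0.5191 0.3496 0.1885] 0.18932327999840562
20 282 315 [0.508  0.3394 0.1885] [0.5289 0.3378 0.1885] [0.5184 0.3386 0.1885] 0.1869578580805282
40 283 315 [0.5075 0.3281 0.1885] [0.528  0.3265 0.1885] [0.5177 0.3273 0.1885] 0.18721218893481806
60 283 315 [0.5063 0.3165 0.1885] [0.5271 0.3149 0.1885] [0.5167 0.3157 0.1885] 0.18718000282620859
80 284 315 [0.5057 0.3046 0.1885] [0.5261 0.3029 0.1885] [0.5159 0.3037 0.1885] 0.1871000205643705
100 284 315 [0.5044 0.2923 0.1885] [0.5252 0.2906 0.1885] [0.5148 0.2915 0.1885] 0.1870820752496787
120 284 315 [0.5031 0.2797 0.1885] [0.5242 0.278  0.1885] [0.5136 0.2788 0.1885] 0.1877362128131644
140 285 314 [0.5024 0.2666 0.1885] [0.5224 0.265  0.1885] [0.5124 0.2658 0.1885] 0.18702921704774686
160 285 314 [0.5011 0.2532 0.1885] [0.5214 0.2516 0.1885] [0.5112 0.2524 0.1885] 0.18698764618879946
axis x= [0.0785 0.5154]
prong top [0.1651 0.1662]
0.26 [0.5747 0.2527 0.1653] [-0.0826  0.3002]
0.34 [0.575  0.3315 0.165 ] [-0.0795  0.3775]
```

```bash
python3 -m crank '[[[0,0,0,-0.0033,0.1152,-0.03,1],[0,0,0,-0.0033,0.1152,-0.03,1],[0,0,0,-0.0033,0.1152,-0.03,1],[0,0,0,0,0,-0.06,1],[0,0,0,0,0,-0.08,1],[0,0,0,0,0,-0.08,1],[0,0,0,0,0,-0.08,1],[0,0,0,0,0,-0.05,1],[0,0,0,0,0,-0.033,1],[0,0,0,0,0,0,1]]]'; python3 -m crank '[[[0,0,0,0,0,0,1]]]'
```

```text
clock: 3.88
tcp_pos: [0.5135, 0.295, 0.2255]
ee_rot: [-1.576, -0.003, -1.653]
force: [-0.6, 0.6, 0.3]
opening: 1.003
clock: 3.97
tcp_pos: [0.5145, 0.2961, 0.2278]
ee_rot: [-1.571, -0.0, -1.652]
force: [-0.4, -0.5, -0.5]
opening: 1.003
```

```bash
python3 -m crank '[[[0,0,0,0,0,0,0.5],[0,0,0,0,0,0,0.3],[0,0,0,0,0,0,0.25],[0,0,0,0,0,0,0.2],[0,0,0,0,0,0,0.1],[0,0,0,0,0,0,0],[0,0,0,0,0,0,0],[0,0,0,0,0,0,0]]]' 60;  python3 -c "
from h import *
p,d,c=shot('wrist','w4');np.save('pics/w4.npy',d);np.savez('pics/w4c.npz',*c);print(sensors.read_state())"
```

```text
clock: 4.63
tcp_pos: [0.5141, 0.2977, 0.2288]
ee_rot: [-1.569, 0.001, -1.65]
force: [-0.3, 0.2, 5.4]
opening: 0.25
{'clock': 4.6833, 'qpos': array([3.37009658e-01, 5.79358446e-01, 1.58363874e+00, 8.86458003e-05,
       9.76950604e-01, 4.15853575e-01]), 'qd': array([-0.00043353, -0.00213685, -0.00018969,  0.00175263, -0.0005215 ,
       -0.00059782]), 'tau': array([-1.20626246e-01, -4.00821519e+01, -1.33445638e+01, -1.80745072e-02,
       -1.06369900e-01,  2.06202903e-02]), 'tcp_pos': array([0.51406251, 0.29774874, 0.22883416]), 'ee_rot': array([-1.56932137e+00,  7.31756821e-04, -1.64968925e+00]), 'force': array([-0.09898274,  0.76113265,  5.66857968]), 'torque': array([0.00183213, 0.08631698, 0.03108404]), 'opening': 0.2469543669396634}
```

View pics/w4.png

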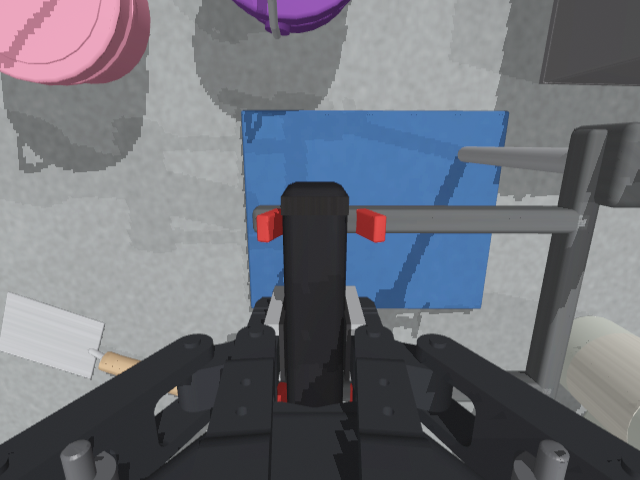

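```bash
python3 -m crank '[[[0,0,0,0,0,0.01,0],[0,0,0,0,0,0.02,0],[0,0,0,0,0,0.03,0],[0,0,0,0,0,0.04,0],[0,0,0,0,0,0.03,0],[0,0,0,0,0,0.02,0],[0,0,0,0,0,0,0],[0,0,0,0,0,0,0]]]';  python3 -c "
from h import *
p,d,c=shot('side','s5');print(sensors.read_state()['force'])
p=p[:,:,::-1]
cv2.imwrite('pics/s5z.png',cv2.resize(p[200:400,200:400],None,fx=3,fy=3,interpolation=cv2.INTER_CUBIC))"
```

```text
clock: 5.35
tcp_pos: [0.5137, 0.2975, 0.2734]
ee_rot: [-1.57, 0.0, -1.65]
force: [0.2, 0.3, -2.1]
opening: 0.247
[-0.12416652 -0.55048053 -1.11282929]
```

View pics/s5z.png

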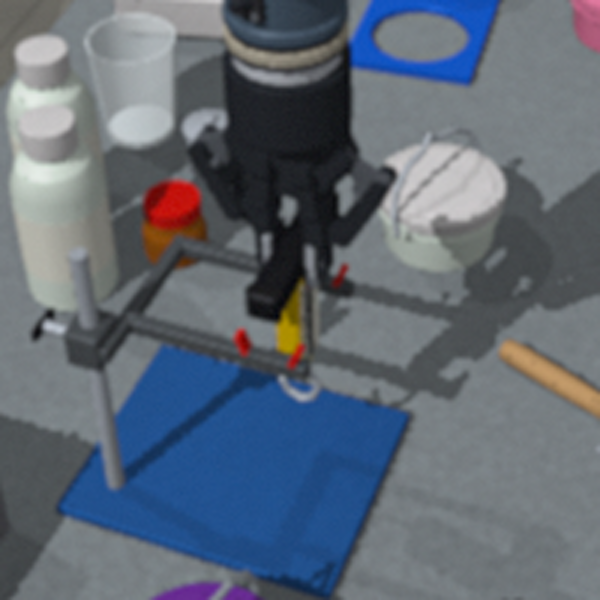

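```bash
python3 -m crank '[[[0,0,0,-0.02,0,0,0],[0,0,0,-0.05,0,0,0],[0,0,0,-0.065,0,0,0],[0,0,0,-0.065,0,0,0],[0,0,0,-0.04,-0.02,0,0],[0,0,0,-0.015,-0.06,0,0]]]'; python3 -m crank '[[[0,0,-0.01,0,-0.09,0,0],[0,0,-0.03,0,-0.11,0,0],[0,0,-0.04,0,-0.12,0,0],[0,0,-0.04,0,-0.12,0,0],[0,0,-0.037,0,-0.12,0,0],[0,0,-0.03,0,-0.11,0,0],[0,0,-0.01,0,-0.08,0,0],[0,0,0,0,-0.04,0,0],[0,0,0,0,-0.012,0,0],[0,0,0,0,0,0,0]]]';  python3 -m crank '[[[0,0,0,0,0,0,0],[0,0,0,0,0,0,0]]]'; python3 -c "
from h import *
p,d,c=shot('side','s6');print(sensors.read_state()['force'])
p=p[:,:,::-1]
cv2.imwrite('pics/s6z.png',cv2.resize(p[160:310,270:420],None,fx=4,fy=4,interpolation=cv2.INTER_CUBIC))
p,d,c=shot('scene','c6');p=p[:,:,::-1]
cv2.imwrite('pics/c6z.png',cv2.resize(p[170:290,250:370],None,fx=5,fy=5,interpolation=cv2.INTER_CUBIC))"
```

```text
clock: 5.9
tcp_pos: [0.4341, 0.2744, 0.2723]
ee_rot: [-1.574, -0.0, -1.647]
force: [0.6, 0.3, -0.2]
opening: 0.246
clock: 6.73
tcp_pos: [0.4368, 0.0323, 0.2727]
ee_rot: [-1.572, -0.0, -1.961]
force: [0.3, 0.1, -1.3]
opening: 0.248
clock: 6.9
tcp_pos: [0.4368, 0.0338, 0.2729]
ee_rot: [-1.572, 0.0, -1.958]
force: [0.5, -0.5, -1.2]
opening: 0.247
[ 0.61667479  0.09819943 -0.87935672]
```

View pics/s6z.png

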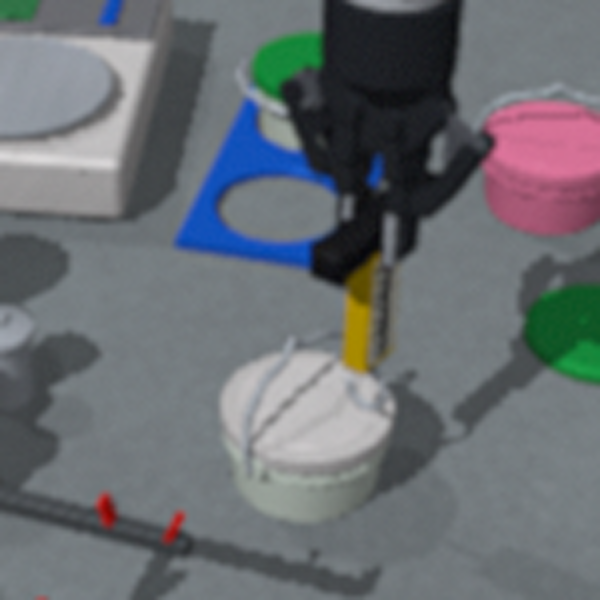

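View pics/c6z.png

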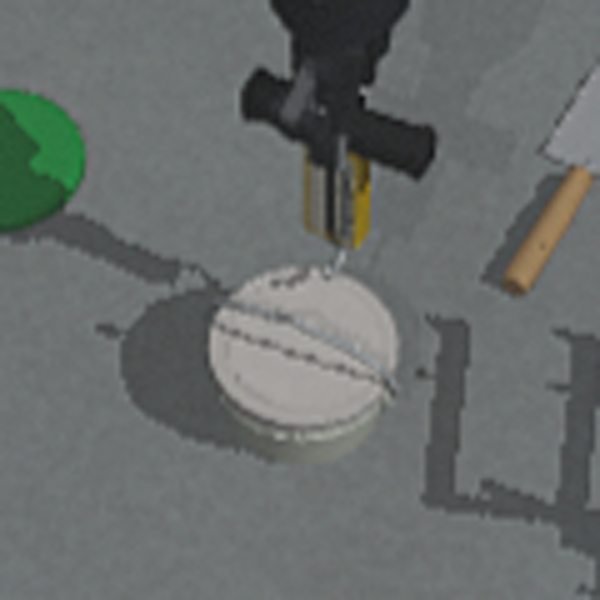

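```bash
python3 - <<'E'
from h import *
np.set_printoptions(precision=1,suppress=True)
ps=-.388; xh=np.array([np.cos(ps),np.sin(ps),0]); yh=np.array([-np.sin(ps),np.cos(ps),0])
s=np.array([.4368,.0338,.088]); k=np.array([.4882,.012,.1055])
pts=dict(seat=s,tip=s+.0135*xh+[0,0,.008],back=s-.016*xh+[0,0,.01],kink=k,sh1=[.466,-.0304,.0865],sh2=[.5022,.0552,.0865],handp=s+[0,0,.132]+.056*yh,handm=s+[0,0,.132]-.056*yh)
for n,o,f,nm in [("side",(270,160),4,"s6"),("scene",(250,170),5,"c6")]:
    c=cal(n); im=cv2.imread(f"pics/{nm}z.png")
    for a,P in pts.items():
        q=(proj(P,c)[0]-o+.5)*f-.5; print(n,a,q); cv2.circle(im,tuple(int(v) for v in q.round()),3,(0,0,255) if a in('seat','kink') else (0,255,0),-1)
    cv2.imwrite(f"pics/{nm}m.png",im)
a=cv2.imread("pics/s6m.png"); b=cv2.imread("pics/c6m.png"); cv2.imwrite("pics/m6.png",cv2.resize(np.hstack([a[200:550,150:450],b[50:450,150:450][:350]]),None,fx=1.3,fy=1.3))
E
```

```text
side seat [365.3 401.3]
side tip [348. 383.]
side back [387.8 398.9]
side kink [293.9 345. ]
side sh1 [341.  335.2]
side sh2 [255.1 406.4]
side handp [322.2 270.2]
side handm [429.1 184.4]
scene seat [333.5 265.1]
scene tip [324.1 274.1]
scene back [344.8 235.3]
scene kink [292.6 318.2]
scene sh1 [222.  303.2]
scene sh2 [366.3 359.5]
scene handp [428.3 158.5]
scene handm [244.   92.3]
```

View pics/m6.png

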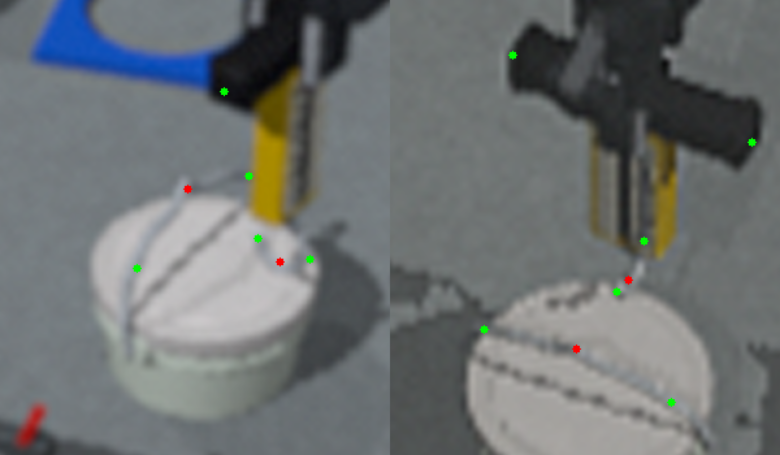

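```bash
python3 -m crank '[[[0,0,0,0.0086,-0.0036,0,0],[0,0,0,0.0171,-0.0073,0,0],[0,0,0,0.0257,-0.0109,0,0],[0,0,0,0.0343,-0.0145,0,0],[0,0,0,0.0343,-0.0145,0,0],[0,0,0,0.0257,-0.0109,0,0],[0,0,0,0.0171,-0.0073,0,0],[0,0,0,0.0086,-0.0036,0,0],[0,0,0,0,0,0,0]]]'; python3 -c "
from h import *
p,d,c=shot('side','s7');print(sensors.read_state()['force'])
p=p[:,:,::-1]
a=cv2.resize(p[200:300,300:400],None,fx=4,fy=4,interpolation=cv2.INTER_CUBIC)
p,d,c=shot('scene','c7');p=p[:,:,::-1]
b=cv2.resize(p[190:270,270:350],None,fx=5,fy=5,interpolation=cv2.INTER_CUBIC)
cv2.imwrite('pics/m7.png',np.hstack([a,b]))"
```

```text
clock: 7.75
tcp_pos: [0.4893, 0.0106, 0.2729]
ee_rot: [-1.571, 0.0, -1.96]
force: [-0.6, 0.2, -1.3]
opening: 0.248
[ 0.83854888  0.45108694 -0.82037756]
```

View pics/m7.png

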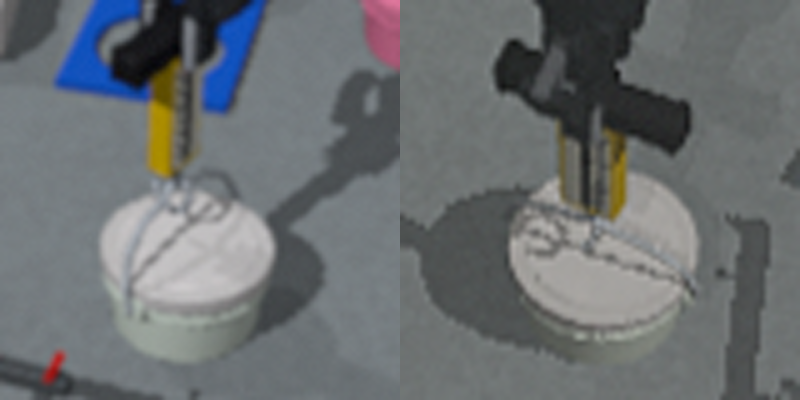

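```bash
python3 -m crank '[[[0,0,0,0,0,0.008,0],[0,0,0,0,0,0.016,0],[0,0,0,0,0,0.016,0],[0,0,0,0,0,0.008,0],[0,0,0,0,0,0.006,0],[0,0,0,0,0,0.006,0],[0,0,0,0,0,0.006,0],[0,0,0,0,0,0.006,0],[0,0,0,0,0,0.006,0],[0,0,0,0,0,0.003,0]]]'; python3 -c "
from h import *
p,d,c=shot('side','s8');print(sensors.read_state()['force'])
p=p[:,:,::-1]
a=cv2.resize(p[200:300,300:400],None,fx=4,fy=4,interpolation=cv2.INTER_CUBIC)
p,d,c=shot('scene','c8');p=p[:,:,::-1];print(sensors.read_state()['force'])
b=cv2.resize(p[190:270,270:350],None,fx=5,fy=5,interpolation=cv2.INTER_CUBIC)
cv2.imwrite('pics/m8.png',np.hstack([a,b]))"
```

```text
clock: 8.68
tcp_pos: [0.4885, 0.0112, 0.2974]
ee_rot: [-1.571, 0.0, -1.959]
force: [0.4, 0.2, -1.5]
opening: 0.248
[-0.40642873 -0.56667298 -1.195253  ]
[-0.0699229  -0.59440181 -3.05152771]
```

View pics/m8.png

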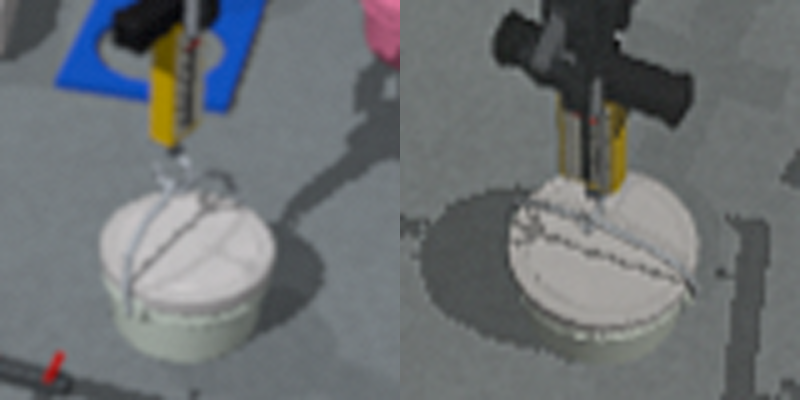

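```bash
python3 -m crank '[[[0,0,0,-0.003,0.001,0.003,0],[0,0,0,-0.005,0.002,0.003,0],[0,0,0,-0.006,0.0025,0.003,0],[0,0,0,-0.006,0.0025,0.003,0],[0,0,0,-0.006,0.0025,0.003,0],[0,0,0,-0.006,0.0025,0.003,0],[0,0,0,-0.006,0.0025,0.003,0],[0,0,0,-0.005,0.002,0,0],[0,0,0,-0.0035,0.0015,0,0],[0,0,0,0,0,0,0]]]'; python3 -c "
from h import *
p,d,c=shot('side','s9');print(sensors.read_state()['force'])
p=p[:,:,::-1]
a=cv2.resize(p[200:300,300:400],None,fx=4,fy=4,interpolation=cv2.INTER_CUBIC)
p,d,c=shot('wrist','w9');p=p[:,:,::-1];print(sensors.read_state()['force'])
np.save('pics/w9.npy',d);np.savez('pics/w9c.npz',*c)
b=cv2.resize(p,None,fx=.8333,fy=.8333)
cv2.imwrite('pics/m9.png',np.hstack([a[:,:260],b]))"
```

```text
clock: 9.62
tcp_pos: [0.4743, 0.0169, 0.3036]
ee_rot: [-1.571, 0.0, -1.959]
force: [-0.1, 0.7, -2.7]
opening: 0.246
[-0.6706496   0.74065126 -2.13866558]
[-0.25119828  0.70838214 -3.03723848]
```

```bash
python3 -c "
import cv2,numpy as np
s=cv2.imread('pics/s9.png');a=cv2.resize(s[200:300,300:400],None,fx=4,fy=4,interpolation=cv2.INTER_CUBIC);b=cv2.resize(cv2.imread('pics/w9.png'),(533,400));cv2.imwrite('pics/m9.png',cv2.resize(np.hstack([a[:,:267],b]),None,fx=1,fy=1))"
```

```text
(no output)
```

View pics/m9.png

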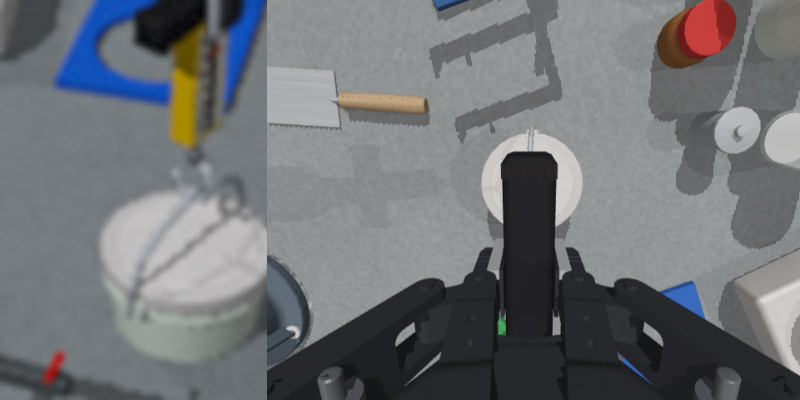

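```bash
cat >> h.py <<'E'
def lidz(name=None):
    p,d,c=shot("wrist",name); W=cloud(d,c); s=sensors.read_state(); t=s["tcp_pos"]
    x,y,zz=W[...,0],W[...,1],W[...,2]; hsv=cv2.cvtColor(p,cv2.COLOR_RGB2HSV)
    r=np.hypot(x-t[0],y-t[1]); lid=(r<.05)&(r>.0)&(zz>.05)&(zz<.12)&(hsv[...,2]>150)&(hsv[...,1]<40)
    ring=(r>.1)&(r<.16)&(zz<.02)
    P=W[lid]; A=np.c_[P[:,:2]-t[:2],np.ones(len(P))]; s_,*_=np.linalg.lstsq(A,P[:,2],rcond=None)
    print("clock",s["clock"],"tcp",t.round(4),"Fz",s["force"].round(2),"lid z",np.median(P[:,2]).round(4),"bench",np.median(zz[ring]).round(4),"n",len(P),"tilt",s_.round(4))
    return p,W,c
E
python3 -c "
from h import *
lidz()"
python3 -m crank '[[[0,0,0,0,0,0.003,0],[0,0,0,0,0,0.005,0],[0,0,0,0,0,0.006,0],[0,0,0,0,0,0.006,0],[0,0,0,0,0,0.006,0],[0,0,0,0,0,0.006,0],[0,0,0,0,0,0.006,0],[0,0,0,0,0,0.006,0],[0,0,0,0,0,0.005,0],[0,0,0,0,0,0.003,0]]]'
python3 -c "
from h import *
lidz('w10')"
```

```text
clock 9.7667 tcp [0.4745 0.0168 0.3035] Fz [-0.37  0.57 -2.68] lid z 0.0633 bench 0.0003 n 3487 tilt [0.0129 0.0275 0.0635]
clock: 10.6
tcp_pos: [0.4747, 0.0167, 0.3194]
ee_rot: [-1.571, -0.0, -1.959]
force: [0.5, -0.1, -4.5]
opening: 0.245
clock 10.65 tcp [0.4747 0.0168 0.3195] Fz [ 0.16  0.52 -3.65] lid z 0.0645 bench 0.0003 n 3108 tilt [-0.014   0.0426  0.0648]
```

```bash

python3 -m crank '[[[0,0,0,0,0,0.003,0],[0,0,0,0,0,0.005,0],[0,0,0,0,0,0.005,0],[0,0,0,0,0,0.003,0]]]'
python3 -c "
from h import *
lidz('w11')"
```

```text
clock: 10.98
tcp_pos: [0.4747, 0.0167, 0.3242]
ee_rot: [-1.571, 0.0, -1.959]
force: [-0.0, -0.5, -3.9]
opening: 0.249
clock 11.0333 tcp [0.4748 0.0167 0.3243] Fz [-0.04  0.04 -3.85] lid z 0.0696 bench 0.0003 n 3107 tilt [-0.0298  0.0418  0.07  ]
```

View pics/w11.png

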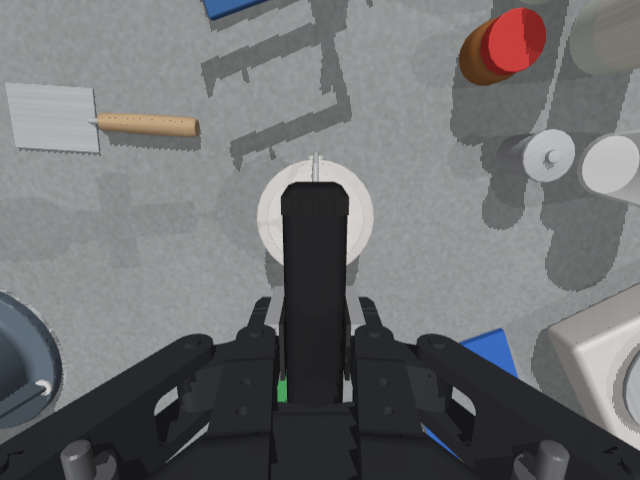

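```bash

python3 -m crank '[[[0,0,0,0,0,0.002,0],[0,0,0,0,0,0.004,0],[0,0,0,0,0,0.004,0],[0,0,0,0,0,0.002,0],[0,0,0,0,0,0,0],[0,0,0,0,0,0,0]]]'
python3 -c "
from h import *
lidz('w12')
p,d,c=shot('side','s12')"
python3 -m crank '[[[0,0,0,0,0,0,0],[0,0,0,0,0,0,0],[0,0,0,0,0,0,0],[0,0,0,0,0,0,0],[0,0,0,0,0,0,0],[0,0,0,0,0,0,0],[0,0,0,0,0,0,0],[0,0,0,0,0,0,0],[0,0,0,0,0,0,0],[0,0,0,0,0,0,0]]]'
python3 -c "
from h import *
lidz('w13')"
python3 -m crank '[[[0,0,0,0,0,0,0],[0,0,0,0,0,0,0],[0,0,0,0,0,0,0],[0,0,0,0,0,0,0],[0,0,0,0,0,0,0],[0,0,0,0,0,0,0],[0,0,0,0,0,0,0],[0,0,0,0,0,0,0],[0,0,0,0,0,0,0],[0,0,0,0,0,0,0]]]'
python3 -c "
from h import *
lidz('w14');
p,d,c=shot('side','s14');a=cv2.resize(p[180:300,280:400,::-1],None,fx=5,fy=5,interpolation=cv2.INTER_CUBIC);cv2.imwrite('pics/s14z.png',a)"
```

```text
clock: 11.53
tcp_pos: [0.4747, 0.0168, 0.3277]
ee_rot: [-1.571, 0.0, -1.959]
force: [0.7, -0.9, -4.2]
opening: 0.248
clock 11.5833 tcp [0.4746 0.0168 0.3276] Fz [ 0.9   0.12 -4.16] lid z 0.0725 bench 0.0003 n 3093 tilt [-0.0254  0.0405  0.0728]
clock: 12.47
tcp_pos: [0.4747, 0.0168, 0.3276]
ee_rot: [-1.571, 0.0, -1.959]
force: [0.5, 0.6, -4.2]
opening: 0.251
clock 12.5167 tcp [0.4747 0.0168 0.3276] Fz [ 0.06 -0.04 -3.52] lid z 0.0725 bench 0.0003 n 3095 tilt [-0.0259  0.0399  0.0729]
clock: 13.35
tcp_pos: [0.4747, 0.0168, 0.3276]
ee_rot: [-1.571, 0.0, -1.959]
force: [-0.1, 0.9, -4.4]
opening: 0.246
clock 13.4 tcp [0.4747 0.0168 0.3276] Fz [-0.25  0.66 -3.98] lid z 0.0725 bench 0.0003 n 3099 tilt [-0.0264  0.0407  0.0729]
```

View pics/s14z.png

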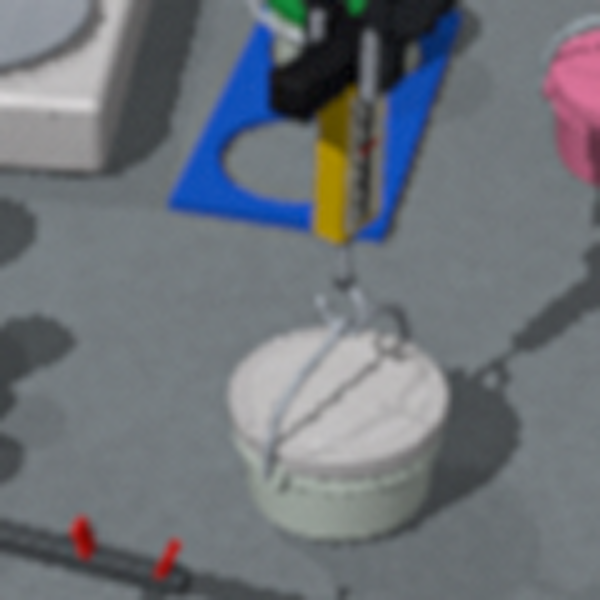

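View pics/w14.png

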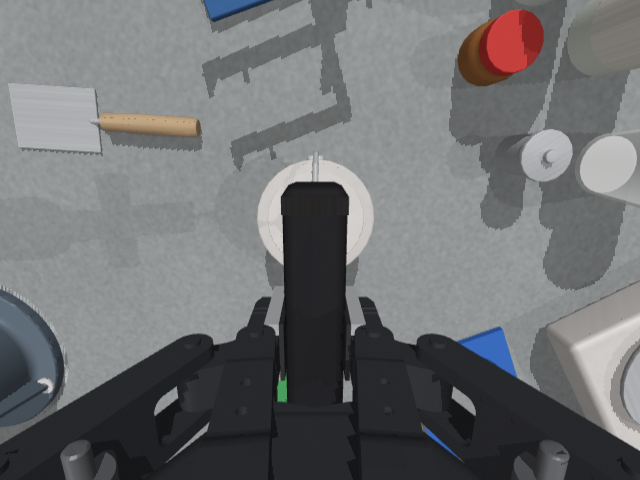

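```bash

python3 -m crank '[[[0,0,0,0,0,0,0],[0,0,0,0,0,0,0],[0,0,0,0,0,0,0],[0,0,0,0,0,0,0],[0,0,0,0,0,0,0],[0,0,0,0,0,0,0],[0,0,0,0,0,0,0],[0,0,0,0,0,0,0]]]'
cat >> h.py <<'E'
from scipy.optimize import least_squares
def lidc(W,p,c,t,zl):
    hsv=cv2.cvtColor(p,cv2.COLOR_RGB2HSV); zz=W[...,2]; r=np.hypot(W[...,0]-t[0],W[...,1]-t[1])
    lid=((r<.075)&(abs(zz-zl)<.008)&(hsv[...,1]<40)&(hsv[...,2]>120)).astype(np.uint8)
    lid=cv2.morphologyEx(lid,cv2.MORPH_OPEN,np.ones((7,7)))
    cs,_=cv2.findContours(lid,cv2.RETR_EXTERNAL,cv2.CHAIN_APPROX_NONE)
    q=np.vstack([k[:,0] for k in cs]); P=onplane(q,zl-.002,c)[:,:2]
    P=P[np.hypot(*(P-t[:2]).T)>.045]
    for it in range(5):
        f=lambda a:np.hypot(P[:,0]-a[0],P[:,1]-a[1])-.056
        s=least_squares(f,t[:2],loss='soft_l1',f_scale=.001).x; e=f(s); P=P[abs(e)<.003]
    print("lid centre",s.round(4),"minus tcp",(s-t[:2]).round(4),len(P),np.std(e).round(5)); return s,P
E
python3 - <<'E'
from h import *
p,W,c=lidz('w15'); t=sensors.read_state()['tcp_pos']
s,P=lidc(W,p,c,t,.0725)
a=np.degrees(np.arctan2(P[:,1]-s[1],P[:,0]-s[0])); print(np.histogram(a,bins=np.arange(-180,181,30)))
E
```

```text
clock: 14.12
tcp_pos: [0.4746, 0.0168, 0.3276]
ee_rot: [-1.571, -0.0, -1.959]
force: [-0.5, -0.7, -3.6]
opening: 0.25
clock 14.1667 tcp [0.4747 0.0168 0.3276] Fz [-0.71 -0.5  -4.89] lid z 0.0725 bench 0.0003 n 3084 tilt [-0.0249  0.0407  0.0729]
lid centre [0.4738 0.0162] minus tcp [-0.0008 -0.0006] 253 0.00069
(array([22,  0,  0, 10, 23, 30, 25, 29, 29, 26, 30, 29]), array([-180, -150, -120,  -90,  -60,  -30,    0,   30,   60,   90,  120,
        150,  180]))
```

```bash
python3 - <<'E'
from h import *
np.set_printoptions(precision=4,suppress=True)
p=cv2.imread("pics/w1.png"); d=np.load("pics/w1.npy"); z=np.load("pics/w1c.npz"); c=[z[k] for k in z.files]
W=cloud(d,c); x,y,zz=W[...,0],W[...,1],W[...,2]
m=(zz>.02)&(zz<.09)&(np.abs(x-.57)<.1)&(y>-.40)&(y<-.2)
Q=W[m]; uv=np.argwhere(m)[:,::-1]; i=np.argsort(-Q[:,1]); print(m.sum()); print(np.c_[Q[i],uv[i]][:60:4])
E
```

```text
3623
[[  0.5702  -0.3498   0.0504 318.     194.    ]
 [  0.5722  -0.3503   0.048  320.     194.    ]
 [  0.5691  -0.3507   0.0506 317.     195.    ]
 [  0.5731  -0.3509   0.0516 321.     195.    ]
 [  0.5751  -0.3512   0.0503 323.     195.    ]
 [  0.5649  -0.3515   0.0499 313.     196.    ]
 [  0.5782  -0.3516   0.0492 326.     195.    ]
 [  0.5659  -0.3517   0.049  314.     196.    ]
 [  0.573   -0.352    0.0511 321.     196.    ]
 [  0.5618  -0.3523   0.0497 310.     197.    ]
 [  0.5597  -0.3524   0.0479 308.     197.    ]
 [  0.5801  -0.3525   0.0515 328.     196.    ]
 [  0.5679  -0.3526   0.0511 316.     197.    ]
 [  0.5729  -0.3529   0.0517 321.     197.    ]
 [  0.574   -0.3531   0.0512 322.     197.    ]]
```

```bash
python3 - <<'E'
import numpy as np
i=np.arange(60); s=(1-np.cos(2*np.pi*(i+.5)/60))/60
x=np.diff(np.r_[0,np.round(.3057*np.cumsum(s),4)]); y=np.diff(np.r_[0,np.round(1.0033*np.cumsum(s),3)])
for k in range(6): print([(round(a,4),-round(b,3)) for a,b in zip(x[k*10:k*10+10],y[k*10:k*10+10])])
E
python3 -m crank '[[[0,0,0,0,0,0.002,0],[0,0,0,0,0,0.004,0],[0,0,0,0,0,0.005,0],[0,0,0,0,0,0.005,0],[0,0,0,0,0,0.003,0],[0,0,0,0,0,0.002,0]]]'
```

```text
[(np.float64(0.0), np.float64(-0.0)), (np.float64(0.0001), np.float64(-0.0)), (np.float64(0.0001), np.float64(-0.001)), (np.float64(0.0004), np.float64(-0.001)), (np.float64(0.0005), np.float64(-0.002)), (np.float64(0.0009), np.float64(-0.002)), (np.float64(0.0011), np.float64(-0.004)), (np.float64(0.0015), np.float64(-0.005)), (np.float64(0.0019), np.float64(-0.006)), (np.float64(0.0023), np.float64(-0.008))]
[(np.float64(0.0028), np.float64(-0.009)), (np.float64(0.0032), np.float64(-0.011)), (np.float64(0.0038), np.float64(-0.012)), (np.float64(0.0043), np.float64(-0.014)), (np.float64(0.0048), np.float64(-0.016)), (np.float64(0.0054), np.float64(-0.018)), (np.float64(0.0059), np.float64(-0.019)), (np.float64(0.0064), np.float64(-0.021)), (np.float64(0.0069), np.float64(-0.023)), (np.float64(0.0074), np.float64(-0.024))]
[(np.float64(0.0079), np.float64(-0.026)), (np.float64(0.0083), np.float64(-0.027)), (np.float64(0.0087), np.float64(-0.029)), (np.float64(0.0091), np.float64(-0.029)), (np.float64(0.0093), np.float64(-0.031)), (np.float64(0.0097), np.float64(-0.032)), (np.float64(
[... 818 characters left out ...]
16)), (np.float64(0.0043), np.float64(-0.014)), (np.float64(0.0038), np.float64(-0.013)), (np.float64(0.0032), np.float64(-0.01)), (np.float64(0.0028), np.float64(-0.009))]
[(np.float64(0.0023), np.float64(-0.008)), (np.float64(0.0019), np.float64(-0.006)), (np.float64(0.0015), np.float64(-0.005)), (np.float64(0.0011), np.float64(-0.004)), (np.float64(0.0009), np.float64(-0.003)), (np.float64(0.0005), np.float64(-0.001)), (np.float64(0.0004), np.float64(-0.002)), (np.float64(0.0001), np.float64(-0.0)), (np.float64(0.0001), np.float64(-0.0)), (np.float64(0.0), np.float64(-0.0))]
clock: 14.67
tcp_pos: [0.4748, 0.0168, 0.3342]
ee_rot: [-1.57, 0.0, -1.959]
force: [-0.3, -0.6, -4.6]
opening: 0.25
```

```bash
python3 -m crank '[[[0,0,0,0,-0.001,0,0],[0,0,0,0.0005,-0.001,0,0],[0,0,0,0.0005,-0.002,0,0],[0,0,0,0.001,-0.003,0,0],[0,0,0,0.001,-0.004,0,0],[0,0,0,0.0015,-0.005,0,0],[0,0,0,0.002,-0.006,0,0],[0,0,0,0.0025,-0.008,0,0],[0,0,0,0.003,-0.009,0,0],[0,0,0,0.0035,-0.011,0,0]]]'
python3 -m crank '[[[0,0,0,0.0038,-0.012,0,0],[0,0,0,0.0043,-0.014,0,0],[0,0,0,0.0048,-0.016,0,0],[0,0,0,0.0054,-0.018,0,0],[0,0,0,0.0059,-0.019,0,0],[0,0,0,0.0064,-0.021,0,0],[0,0,0,0.0069,-0.023,0,0],[0,0,0,0.0074,-0.024,0,0],[0,0,0,0.0079,-0.026,0,0],[0,0,0,0.0083,-0.027,0,0]]]'
python3 -m crank '[[[0,0,0,0.0087,-0.029,0,0],[0,0,0,0.0091,-0.030,0,0],[0,0,0,0.0093,-0.031,0,0],[0,0,0,0.0097,-0.032,0,0],[0,0,0,0.0098,-0.032,0,0],[0,0,0,0.01,-0.033,0,0],[0,0,0,0.0102,-0.033,0,0],[0,0,0,0.0102,-0.034,0,0],[0,0,0,0.0102,-0.033,0,0],[0,0,0,0.0101,-0.033,0,0]]]'
python3 -m crank '[[[0,0,0,0.01,-0.033,0,0],[0,0,0,0.0098,-0.033,0,0],[0,0,0,0.0097,-0.032,0,0],[0,0,0,0.0093,-0.031,0,0],[0,0,0,0.0091,-0.030,0,0],[0,0,0,0.0087,-0.028,0,0],[0,0,0,0.0083,-0.027,0,0],[0,0,0,0.0079,-0.026,0,0],[0,0,0,0.0074,-0.025,0,0],[0,0,0,0.0069,-0.022,0,0]]]'
python3 -m crank '[[[0,0,0,0.0064,-0.021,0,0],[0,0,0,0.0059,-0.020,0,0],[0,0,0,0.0054,-0.017,0,0],[0,0,0,0.0048,-0.016,0,0],[0,0,0,0.0043,-0.014,0,0],[0,0,0,0.0038,-0.012,0,0],[0,0,0,0.0032,-0.010,0,0],[0,0,0,0.0028,-0.008,0,0],[0,0,0,0.0023,-0.006,0,0],[0,0,0,0.0015,-0.004,0,0]]]'
python3 -c "
from h import *
lidz('w20')"
```

```text
clock: 15.5
tcp_pos: [0.4794, 0.0015, 0.3339]
ee_rot: [-1.571, -0.0, -1.959]
force: [-0.0, -0.4, -3.8]
opening: 0.248
clock: 16.33
tcp_pos: [0.4979, -0.0591, 0.3339]
ee_rot: [-1.571, -0.0, -1.959]
force: [-0.1, 0.4, -4.1]
opening: 0.249
clock: 17.17
tcp_pos: [0.5271, -0.1553, 0.3339]
ee_rot: [-1.571, 0.0, -1.959]
force: [-0.7, 0.2, -4.0]
opening: 0.249
clock: 18.0
tcp_pos: [0.5532, -0.2411, 0.3338]
ee_rot: [-1.571, -0.0, -1.959]
force: [0.4, -0.1, -3.7]
opening: 0.247
clock: 18.83
tcp_pos: [0.5651, -0.2788, 0.3339]
ee_rot: [-1.571, 0.0, -1.959]
force: [-0.3, -0.2, -3.7]
opening: 0.249
clock 18.8833 tcp [ 0.5652 -0.279   0.3339] Fz [-0.19  0.03 -5.1 ] lid z 0.0786 bench 0.0003 n 3079 tilt [-0.0238  0.0351  0.0791]
```

View pics/w20.png

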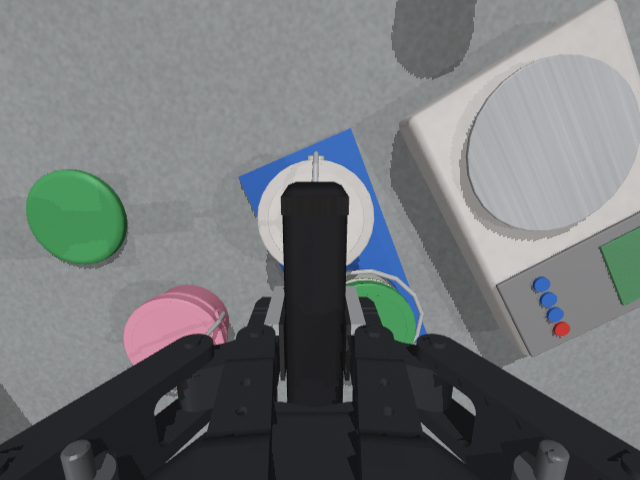

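```bash
python3 -m crank '[[[0,0,0,0.001,-0.003,0,0],[0,0,0,0.001,-0.005,0,0],[0,0,0,0.001,-0.005,0,0],[0,0,0,0.001,-0.003,0,0],[0,0,0,0,-0.001,0,0],[0,0,0,0,0,0,0],[0,0,0,0,0,0,0],[0,0,0,0,0,0,0],[0,0,0,0,0,0,0]]]'
python3 - <<'E'
from h import *
np.set_printoptions(precision=4,suppress=True)
p,W,c=lidz('w21'); t=sensors.read_state()['tcp_pos']
s,P=lidc(W,p,c,t,.0785)
hsv=cv2.cvtColor(p,cv2.COLOR_RGB2HSV)
m=((hsv[...,1]>120)&(hsv[...,0]>100)&(hsv[...,0]<130)&(W[...,2]<.02)).astype(np.uint8); m[:,430:]=0
q=np.argwhere(m)[:,::-1]; P=onplane(q,.008,c)[:,:2]
# edges in tray frame nearly world aligned
top=[];L=[];R=[]
for xb in np.arange(.505,.63,.005):
    k=P[abs(P[:,0]-xb)<.0025]; 
    if len(k): top.append([xb,k[:,1].max()])
for yb in np.arange(-.28,-.22,.005):
    k=P[abs(P[:,1]-yb)<.0025]
    if len(k): L.append([yb,k[:,0].min()]);R.append([yb,k[:,0].max()])
print("top edge y",np.array(top)[:,1]); print("L",np.array(L).T);print("R",np.array(R)[:,1])
E
```

```text
clock: 19.63
tcp_pos: [0.5662, -0.2837, 0.3339]
ee_rot: [-1.571, 0.0, -1.959]
force: [0.4, -0.1, -3.4]
opening: 0.247
clock 19.6833 tcp [ 0.5662 -0.2837  0.3339] Fz [-1.15  0.24 -3.39] lid z 0.079 bench 0.0003 n 3083 tilt [-0.0332  0.0562  0.0791]
lid centre [ 0.5648 -0.2839] minus tcp [-0.0014 -0.0002] 261 0.00072
top edge y [-0.2149 -0.215  -0.2147 -0.215  -0.2147 -0.2149 -0.2147 -0.2147 -0.2146
 -0.2141 -0.2146 -0.2146 -0.2144 -0.2145 -0.2144 -0.2144 -0.2141 -0.2143
 -0.2144 -0.2142 -0.2138 -0.2141 -0.214  -0.214  -0.2141]
L [[-0.28   -0.275  -0.27   -0.265  -0.26   -0.255  -0.25   -0.245  -0.24
  -0.235  -0.23   -0.225  -0.22  ]
 [ 0.626   0.6233  0.6224  0.4976  0.4974  0.4978  0.4976  0.4975  0.4973
   0.4972  0.4976  0.4974  0.4973]]
R [0.6326 0.6324 0.6325 0.6323 0.6324 0.6322 0.6324 0.6321 0.6322 0.6321
 0.6322 0.632  0.6322]
```

```bash
python3 - <<'E'
from h import *
np.set_printoptions(precision=4,suppress=True)
def fit(W,p,t,lab):
    hsv=cv2.cvtColor(p,cv2.COLOR_RGB2HSV); r=np.hypot(W[...,0]-t[0],W[...,1]-t[1]); zz=W[...,2]
    P=W[(r<.054)&(zz>.05)&(zz<.1)&(hsv[...,1]<40)&(hsv[...,2]>110)]
    zm=np.median(P[:,2]); P=P[abs(P[:,2]-zm)<.006]
    A=np.c_[P[:,:2]-t[:2],np.ones(len(P))]
    s=least_squares(lambda a:A@a-P[:,2],[0,0,zm],loss='soft_l1',f_scale=.0005).x; e=A@s-P[:,2]
    print(lab,s,len(P),np.median(abs(e)), "extent",(P.min(0)-np.r_[t[:2],0]),(P.max(0)-np.r_[t[:2],0]))
t=sensors.read_state()['tcp_pos']
for n in ["wrist","side","scene"]:
    p,d,c=shot(n,"t_"+n); fit(cloud(d,c),p,t,n)
for nm,tt in [("w9",(.4743,.0169))]:
    p=cv2.imread(f"pics/{nm}.png")[:,:,::-1].copy(); d=np.load(f"pics/{nm}.npy"); z=np.load(f"pics/{nm}c.npz"); c=[z[k] for k in z.files]
    fit(cloud(d,c),p,np.array(tt),nm)
E
python3 -c "
import cv2,numpy as np
a=cv2.imread('pics/t_side.png')[150:250,300:420]; b=cv2.imread('pics/t_scene.png')[220:320,140:260]
cv2.imwrite('pics/t.png',cv2.resize(np.hstack([a,b]),None,fx=3.3,fy=3.3,interpolation=cv2.INTER_CUBIC))"
```

```text
wrist [-0.0448  0.0236  0.0787] 4164 0.0005301750993247645 extent [-0.0539 -0.0523  0.0735] [0.054  0.0539 0.0834]
side [-0.0374  0.0203  0.0787] 454 0.0011069522334305332 extent [-0.0536 -0.0536  0.0727] [0.0533 0.0533 0.0841]
scene [-0.0281  0.0162  0.0791] 805 0.002056800145124424 extent [-0.0535 -0.052   0.0729] [0.0538 0.0534 0.0849]
w9 [ 0.0025 -0.0018  0.0631] 4676 0.000559700085292901 extent [-0.0538 -0.0529  0.0603] [0.0539 0.0539 0.0659]
```

View pics/t.png

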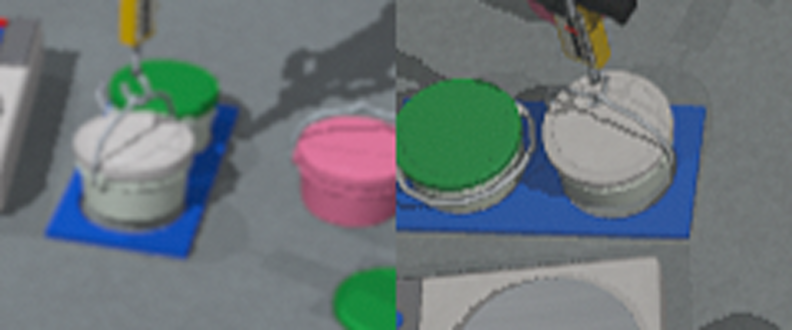

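```bash
python3 -m crank '[[[0,0,0,0.001,-0.001,0,0],[0,0,0,0.002,-0.002,0,0],[0,0,0,0.003,-0.0025,0,0],[0,0,0,0.002,-0.002,0,0],[0,0,0,0.001,-0.001,0,0],[0,0,0,0,0,-0.002,0],[0,0,0,0,0,-0.004,0],[0,0,0,0,0,-0.004,0],[0,0,0,0,0,-0.002,0],[0,0,0,0,0,0,0]]]'
python3 -m crank '[[[0,0,0,0,0,0,0],[0,0,0,0,0,0,0],[0,0,0,0,0,0,0],[0,0,0,0,0,0,0]]]'
cat >> h.py <<'E'
def tubfoot(name):
    p,W,c=lidz(name); t=sensors.read_state()['tcp_pos']
    hsv=cv2.cvtColor(p,cv2.COLOR_RGB2HSV); r=np.hypot(W[...,0]-t[0],W[...,1]-t[1]); zz=W[...,2]
    P=W[(r<.054)&(zz>.05)&(zz<.1)&(hsv[...,1]<40)&(hsv[...,2]>110)]
    zm=np.median(P[:,2]); P=P[abs(P[:,2]-zm)<.006]
    A=np.c_[P[:,:2]-t[:2],np.ones(len(P))]
    s=least_squares(lambda a:A@a-P[:,2],[0,0,zm],loss='soft_l1',f_scale=.0005).x
    l,_=lidc(W,p,c,t,s[2]); n=np.array([-s[0],-s[1]])
    print("slope",s.round(4),"foot",(l-.061*n).round(4),"foot h",(s[2]-.0631).round(4)); return p,W,c
E
python3 -c "
from h import *
tubfoot('w22')"
```

```text
clock: 20.67
tcp_pos: [0.5688, -0.2863, 0.33]
ee_rot: [-1.572, 0.0, -1.959]
force: [-0.3, 0.1, -4.4]
opening: 0.246
clock: 21.0
tcp_pos: [0.569, -0.2864, 0.3304]
ee_rot: [-1.571, -0.0, -1.959]
force: [-0.0, -0.5, -4.2]
opening: 0.25
clock 21.05 tcp [ 0.569  -0.2864  0.3304] Fz [ 0.55  0.46 -4.25] lid z 0.0752 bench 0.0003 n 3095 tilt [-0.0256  0.0466  0.0755]
lid centre [ 0.568  -0.2872] minus tcp [-0.001  -0.0008] 257 0.00074
slope [-0.0399  0.0107  0.0752] foot [ 0.5656 -0.2865] foot h 0.0121
```

```bash
python3 -m crank '[[[0,0,0,0,0.001,-0.002,0],[0,0,0,0,0.001,-0.004,0],[0,0,0,0,0.001,-0.005,0],[0,0,0,0,0,-0.005,0],[0,0,0,0,0,-0.004,0],[0,0,0,0,0,-0.003,0],[0,0,0,0,0,-0.003,0],[0,0,0,0,0,-0.003,0],[0,0,0,0,0,-0.003,0],[0,0,0,0,0,-0.003,0]]]'
python3 -c "
from h import *
tubfoot('w23')"
python3 -m crank '[[[0,0,0,0,0,-0.003,0],[0,0,0,0,0,-0.003,0],[0,0,0,0,0,-0.003,0],[0,0,0,0,0,-0.003,0],[0,0,0,0,0,-0.003,0],[0,0,0,0,0,-0.003,0],[0,0,0,0,0,-0.003,0],[0,0,0,0,0,-0.003,0],[0,0,0,0,0,-0.003,0],[0,0,0,0,0,-0.003,0]]]'
python3 -c "
from h import *
tubfoot('w24')"
```

```text
clock: 21.88
tcp_pos: [0.569, -0.2855, 0.3198]
ee_rot: [-1.571, -0.0, -1.959]
force: [1.0, 1.0, -4.9]
opening: 0.245
clock 21.9333 tcp [ 0.5689 -0.2855  0.3195] Fz [ 0.53  0.58 -4.02] lid z 0.0649 bench 0.0003 n 3100 tilt [-0.026   0.0449  0.0652]
lid centre [ 0.568  -0.2864] minus tcp [-0.0009 -0.0009] 246 0.0007
slope [-0.0393  0.0104  0.0649] foot [ 0.5656 -0.2857] foot h 0.0018
clock: 22.77
tcp_pos: [0.5689, -0.2855, 0.3107]
ee_rot: [-1.571, -0.0, -1.959]
force: [-1.3, 0.2, -2.6]
opening: 0.249
clock 22.8167 tcp [ 0.5689 -0.2855  0.3106] Fz [ 0.45 -0.26 -3.65] lid z 0.0634 bench 0.0003 n 3311 tilt [0.005  0.0336 0.0637]
lid centre [ 0.5663 -0.2859] minus tcp [-0.0026 -0.0004] 256 0.0008
slope [-0.0084 -0.002   0.0633] foot [ 0.5658 -0.286 ] foot h 0.0002
```

```bash
python3 -m crank '[[[0,0,0,0,0,-0.005,0],[0,0,0,0,0,-0.007,0],[0,0,0,0,0,-0.008,0],[0,0,0,0,0,-0.008,0],[0,0,0,0,0,-0.008,0],[0,0,0,0,0,-0.008,0],[0,0,0,0,0,-0.008,0],[0,0,0,0,0,-0.008,0],[0,0,0,0,0,-0.008,0],[0,0,0,0,0,-0.008,0]]]'
python3 -m crank '[[[0,0,0,0,0,-0.01,0],[0,0,0,0,0,-0.011,0],[0,0,0,0,0,-0.01,0],[0,0,0,0,0,-0.008,0],[0,0,0,0,0,-0.005,0],[0,0,0,0,0,0,0],[0,0,0,0,0,0,0]]]'
python3 -c "
from h import *
tubfoot('w25')
a=shot('side','s25')[0]; b=shot('scene','c25')[0]
cv2.imwrite('pics/m25.png',cv2.resize(np.hstack([a[140:240,300:400],b[210:310,150:250]])[:,:,::-1],None,fx=4,fy=4,interpolation=cv2.INTER_CUBIC))
"
```

```text
clock: 23.65
tcp_pos: [0.5692, -0.2854, 0.288]
ee_rot: [-1.57, 0.0, -1.959]
force: [-0.2, 0.3, -1.5]
opening: 0.25
clock: 24.23
tcp_pos: [0.569, -0.2855, 0.2747]
ee_rot: [-1.571, 0.0, -1.959]
force: [0.2, 0.4, -1.5]
opening: 0.249
clock 24.2833 tcp [ 0.569  -0.2855  0.2749] Fz [-0.27  0.15 -1.01] lid z 0.0633 bench 0.0003 n 4519 tilt [0.0054 0.0207 0.0634]
lid centre [ 0.5661 -0.2859] minus tcp [-0.003  -0.0004] 307 0.0007
slope [-0.0033 -0.0022  0.0631] foot [ 0.5659 -0.286 ] foot h 0.0
```

View pics/m25.png

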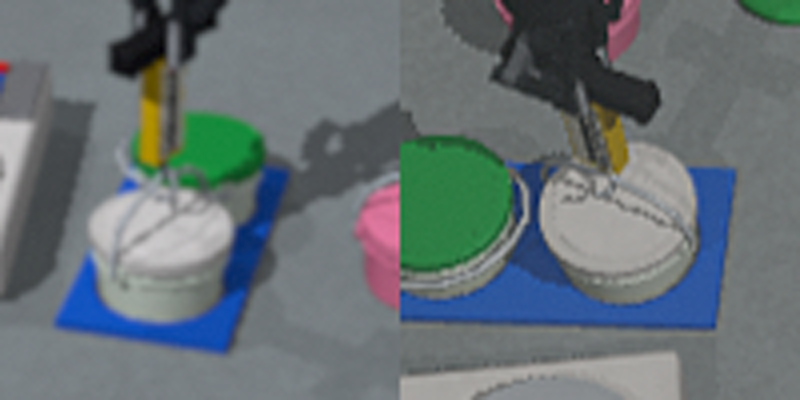

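View pics/w25.png

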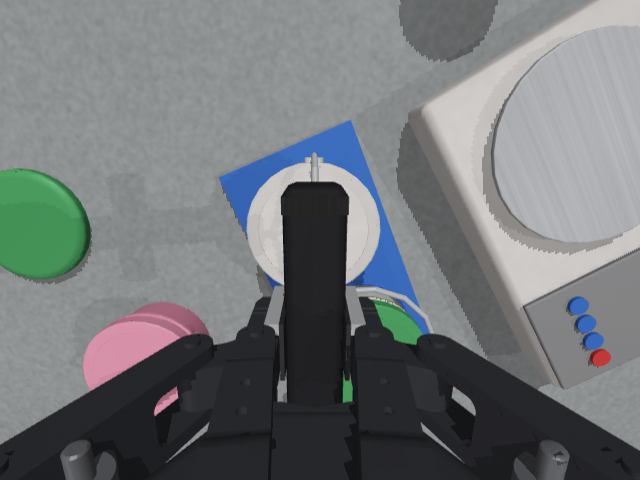

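```bash
python3 -m crank '[[[0,0,0,-0.006,0.0025,0,0],[0,0,0,-0.01,0.004,0,0],[0,0,0,-0.015,0.006,0,0],[0,0,0,-0.02,0.008,0,0],[0,0,0,-0.025,0.0105,0,0],[0,0,0,-0.025,0.0105,0,0],[0,0,0,-0.025,0.0105,0,0],[0,0,0,-0.018,0.0075,0,0],[0,0,0,-0.01,0.004,0,0],[0,0,0,0,0,0,0]]]'
python3 -c "
from h import *
a=shot('side','s26')[0]; b=shot('scene','c26')[0]
cv2.imwrite('pics/m26.png',cv2.resize(np.hstack([a[140:240,300:400],b[210:310,150:250]])[:,:,::-1],None,fx=4,fy=4,interpolation=cv2.INTER_CUBIC))
"
```

```text
clock: 25.22
tcp_pos: [0.522, -0.266, 0.2749]
ee_rot: [-1.571, 0.0, -1.96]
force: [-1.0, 1.0, -1.7]
opening: 0.247
```

View pics/m26.png

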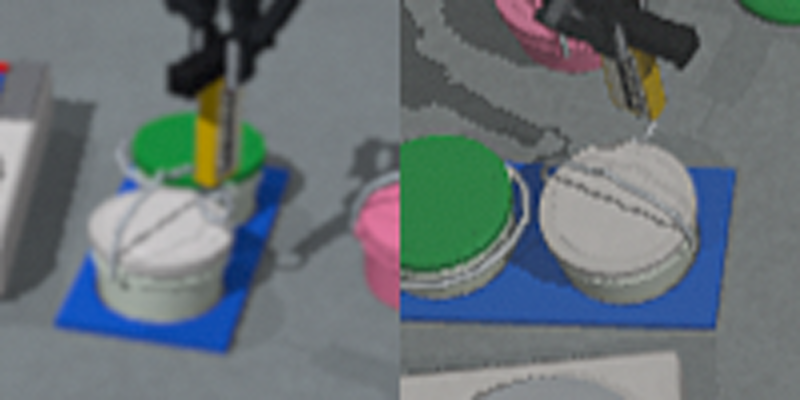

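```bash
python3 -m crank '[[[0,0,0,-0.015,0.02,0.005,0],[0,0,0,-0.025,0.05,0.01,0],[0,0,0,-0.03,0.08,0.01,0],[0,0,0,-0.03,0.1,0.005,0],[0,0,0.01,-0.03,0.11,0,0],[0,0,0.02,-0.03,0.11,0,0],[0,0,0.02,-0.03,0.11,0,0],[0,0,0.02,-0.03,0.11,0,0],[0,0,0.02,-0.03,0.11,0,0],[0,0,0.02,-0.02,0.11,0,0]]]'
python3 -m crank '[[[0,0,0.02,-0.01,0.11,0,0],[0,0,0.02,-0.01,0.11,0,0],[0,0,0.02,0,0.11,0,0],[0,0,0.02,0,0.11,0,0],[0,0,0.007,0,0.11,0,0],[0,0,0,0,0.11,0,0],[0,0,0,0,0.11,0,0],[0,0,0,0,0.09,0,0],[0,0,0,0,0.06,0,0],[0,0,0,0,0.03,0,0]]]'
python3 -m crank '[[[0,0,0,0,0,0,0],[0,0,0,0,0,0,0]]]'
```

```text
clock: 26.15
tcp_pos: [0.4405, 0.0083, 0.284]
ee_rot: [-1.571, 0.0, -1.785]
force: [0.9, 0.7, -1.4]
opening: 0.252
clock: 26.98
tcp_pos: [0.4355, 0.2941, 0.284]
ee_rot: [-1.57, 0.001, -1.647]
force: [0.2, -0.6, -1.6]
opening: 0.25
clock: 27.15
tcp_pos: [0.4355, 0.2913, 0.2837]
ee_rot: [-1.571, -0.001, -1.649]
force: [-0.1, -0.6, -1.6]
opening: 0.246
```

```bash
python3 -m crank '[[[0,0,0,0.02,0.003,0,0],[0,0,0,0.04,0.003,0,0],[0,0,0,0.055,0.003,0,0],[0,0,0,0.055,0.003,0,0],[0,0,0,0.05,0.003,0,0],[0,0,0,0.03,0.003,0,0],[0,0,0,0.012,0.003,0,0],[0,0,0,0,0,0,0],[0,0,0,0,0,0,0]]]'
python3 -c "
from h import *
print(sensors.read_state()['tcp_pos'])
p,d,c=shot('wrist','w30');np.save('pics/w30.npy',d);np.savez('pics/w30c.npz',*c)"
```

```text
clock: 27.9
tcp_pos: [0.5138, 0.2972, 0.2835]
ee_rot: [-1.572, -0.001, -1.651]
force: [-0.7, 0.1, -0.6]
opening: 0.243
[0.51381236 0.29724248 0.28351247]
```

View pics/w30.png

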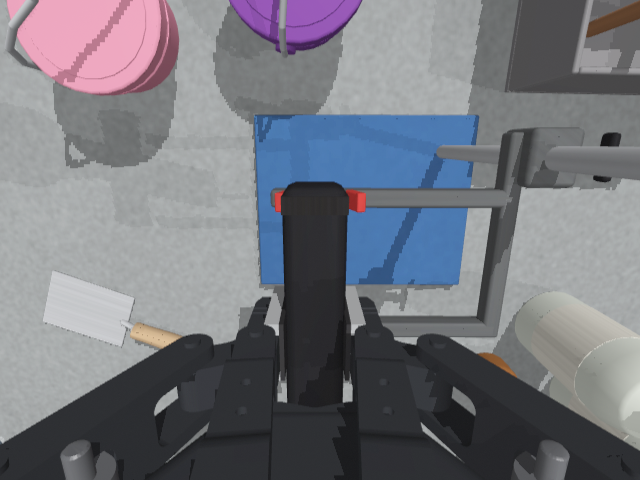

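```bash
python3 -m crank '[[[0,0,0,0.002,0.001,-0.02,0],[0,0,0,0.002,0,-0.035,0],[0,0,0,0,0,-0.04,0],[0,0,0,0,0,-0.03,0],[0,0,0,0,0,-0.018,0],[0,0,0,0,0,-0.012,0],[0,0,0,0,0,-0.009,0],[0,0,0,0,0,-0.006,0],[0,0,0,0,0,-0.004,0],[0,0,0,0,0,0,0]]]'
python3 -m crank '[[[0,0,0,0,0,-0.004,0],[0,0,0,0,0,-0.002,0],[0,0,0,0,0,0,0]]]'
python3 -c "
from h import *
a=shot('side','s31')[0]
cv2.imwrite('pics/s31z.png',cv2.resize(a[220:400,200:400,::-1],None,fx=3.3,fy=3.3,interpolation=cv2.INTER_CUBIC))"
```

```text
clock: 28.78
tcp_pos: [0.5157, 0.2982, 0.2317]
ee_rot: [-1.571, 0.0, -1.65]
force: [-0.2, -0.4, -1.7]
opening: 0.248
clock: 29.03
tcp_pos: [0.5156, 0.2982, 0.2299]
ee_rot: [-1.571, 0.0, -1.65]
force: [0.2, -0.6, -0.8]
opening: 0.249
```

View pics/s31z.png

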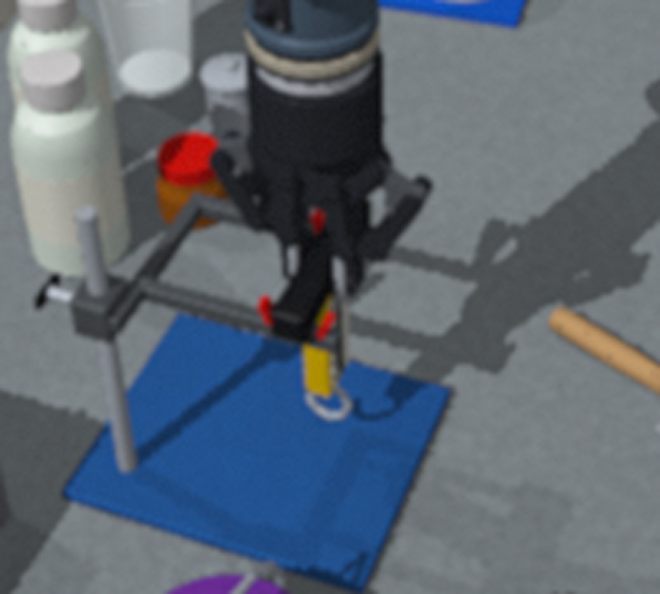

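```bash
python3 -m crank '[[[0,0,0,0,0,-0.002,0],[0,0,0,0,0,-0.0015,0],[0,0,0,0,0,0,0],[0,0,0,0,0,0,0]]]'
python3 -m crank '[[[0,0,0,0,0,-0.001,0],[0,0,0,0,0,0,0],[0,0,0,0,0,0,0]]]'
```

```text
clock: 29.42
tcp_pos: [0.5156, 0.2982, 0.2288]
ee_rot: [-1.571, 0.0, -1.65]
force: [-0.7, -1.0, -1.6]
opening: 0.251
clock: 29.67
tcp_pos: [0.5156, 0.2982, 0.2288]
ee_rot: [-1.57, 0.0, -1.65]
force: [-1.3, -0.5, 2.0]
opening: 0.248
```

```bash
python3 -m crank '[[[0,0,0,0,0,0,0.25],[0,0,0,0,0,0,0.27],[0,0,0,0,0,0,0.3],[0,0,0,0,0,0,0.35],[0,0,0,0,0,0,0.45],[0,0,0,0,0,0,0.6],[0,0,0,0,0,0,0.8],[0,0,0,0,0,0,1],[0,0,0,0,0,0,1],[0,0,0,0,0,0,1]]]'
python3 -c "
from h import *
a=shot('side','s32')[0]
cv2.imwrite('pics/s32z.png',cv2.resize(a[220:400,200:400,::-1],None,fx=3.3,fy=3.3,interpolation=cv2.INTER_CUBIC))"
```

```text
clock: 30.5
tcp_pos: [0.5156, 0.2982, 0.2285]
ee_rot: [-1.571, 0.0, -1.65]
force: [-0.3, 0.1, 0.1]
opening: 0.999
```

View pics/s32z.png

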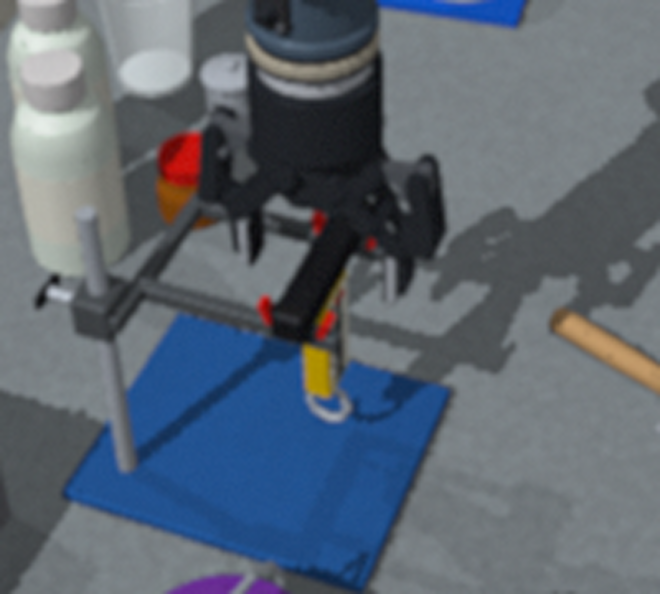

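Released; the scale hangs in the fork. Retreat straight up, then back, and check everything.

```bash
python3 -m crank '[[[0,0,0,0,0,0.03,1],[0,0,0,0,0,0.06,1],[0,0,0,0,0,0.09,1],[0,0,0,0,0,0.09,1],[0,0,0,0,0,0.09,1],[0,0,0,0,-0.05,0.08,1],[0,0,0,0,-0.11,0.03,1],[0,0,0,0,-0.11,0,1],[0,0,0,0,-0.08,0,1],[0,0,0,0,0,0,1]]]'
python3 -m crank '[[[0,0,0,0,0,0,1],[0,0,0,0,0,0,1]]]'
python3 - <<'E'
from h import *
np.set_printoptions(precision=4,suppress=True)
p,d,c=shot('wrist','w33'); W=cloud(d,c); x,y,zz=W[...,0],W[...,1],W[...,2]; hsv=cv2.cvtColor(p,cv2.COLOR_RGB2HSV)
m=(hsv[...,2]<60)&(zz>.17)&(zz<.21)&(np.hypot(x-.515,y-.3)<.1)
k,l,st,ce=cv2.connectedComponentsWithStats(m.astype(np.uint8)); m=l==1+np.argmax(st[1:,4]); P=W[m]
print("handle",np.median(zz[m]),np.polyfit(P[:,1]-.3,P[:,0],1),P.min(0),P.max(0))
a=shot('side','s33')[0]; b=shot('scene','c33')[0]
ps,ds,cs=shot('scene'); 
for n,(pp,dd,cc) in dict(scene=(ps,ds,cs)).items():
    W=cloud(dd,cc)
    for nm,uv in dict(jar=(336,304),cup=(296,306)).items(): print(nm,W[uv[1],uv[0]], "before scene: jar .6897 .0976 .0593, cup .7046 -.0115 .0673")
E
```

```text
clock: 31.38
tcp_pos: [0.5155, 0.1896, 0.3707]
ee_rot: [-1.57, -0.002, -1.654]
force: [-0.1, 0.4, 0.9]
opening: 0.997
clock: 31.55
tcp_pos: [0.5156, 0.1935, 0.37]
ee_rot: [-1.57, 0.001, -1.65]
force: [0.1, 0.1, -0.1]
opening: 1.002
handle 0.18714089429626635 [0.0764 0.5145] [0.4998 0.2425 0.1825] [0.5291 0.3512 0.1901]
jar [0.6906 0.0976 0.061 ] before scene: jar .6897 .0976 .0593, cup .7046 -.0115 .0673
cup [ 0.7051 -0.0114  0.0681] before scene: jar .6897 .0976 .0593, cup .7046 -.0115 .0673
```

View pics/s33.png

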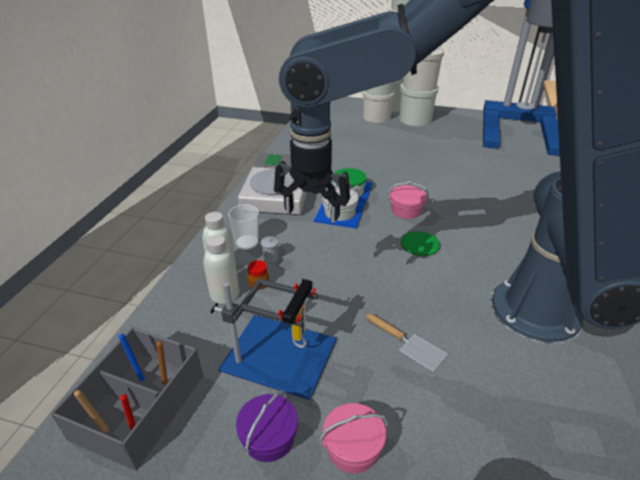

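View pics/c33.png

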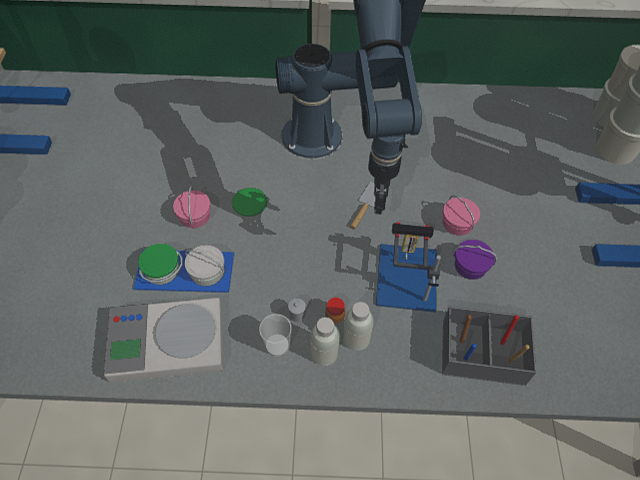

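View pics/w33.png

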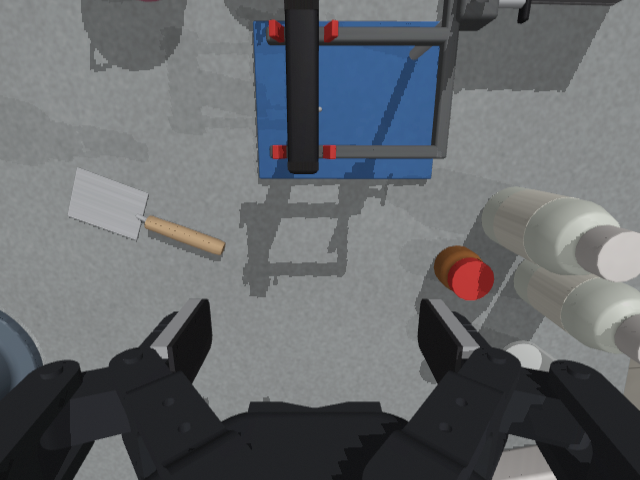

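```bash
python3 - <<'E'
from h import *
a=cv2.imread("pics/scene0.png").astype(int);b=cv2.imread("pics/c33.png").astype(int)
for n,(x0,x1,y0,y1) in dict(green=(134,186,240,285),jar=(326,347,297,325),cup=(286,306,297,322)).items():
    best=min((np.abs(a[y0:y1,x0:x1]-b[y0+dy:y1+dy,x0+dx:x1+dx]).mean(),dx,dy) for dx in(-1,0,1) for dy in(-1,0,1)); print(n,best)
p,d,c=shot("scene"); W=cloud(d,c); r=np.hypot(W[...,0]-.5655,W[...,1]+.2855); P=W[(r<.05)&(W[...,2]>.05)&(W[...,2]<.072)]
A=np.c_[P[:,:2]-[.5655,-.2855],np.ones(len(P))]; print("tub lid plane",np.linalg.lstsq(A,P[:,2],rcond=None)[0].round(4),np.median(P[:,2]))
print(sensors.read_state()['clock']); manip.hand_in()
E
```

```text
green (np.float64(4.095726495726495), 0, 0)
jar (np.float64(1.9603174603174602), 0, 0)
cup (np.float64(1.982), 0, 0)
tub lid plane [-0.0056  0.0052  0.0633] 0.06338534885110435
31.8
the job is handed in; nothing more can be done
```

The white tub is weighed and sits in the empty hole of the blue tray, and the scale is back on its fork with the gripper clear. I handed the job in at 31.8 s.

- **Weighing:** the hook caught the middle of the bail. The tub hung about 9.4 mm above the bench, still, for about 2.5 s. It left the bench at a reading of about 26 mm, roughly 0.27 kg.
- **Carrying:** the tub stayed about 16 mm above the bench. It hung tilted by about 0.045 rad, so I aimed its foot, not its lid, at the hole, and it levelled out on touching down.
- **Final checks, tub:** the lid measures 63.4 mm high, so the tub is fully down. It is flat to about 0.005 rad, and its foot is within about 1 mm of the hole's centre.
- **Final checks, scale:** the handle is back in the fork at its starting height, within about 1 mm of where it was.
- **Final checks, surroundings:** the green-lidded tub, the amber jar and the steel cup show no pixel shift from the first picture.
- **Readings that disagreed:** wrist force readings varied by about 1 N, so I judged height from the wrist camera's depth instead.

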